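# Nest the pot lids upside down on the kitchen shelf

## Task

Put the three pot lids away as one nest: with the largest lid left lying upside down where it is, take the medium lid from its wire rest and set it upside down, hollow up, inside the largest, then set the small lid the same way inside the medium one. Each must sit level and centred with its knob standing on the floor of the hollow below; set them down gently rather than dropping them, and leave everything else on the shelf undisturbed.

Things in the scene. Friction and masses are not known exactly. Their poses are not given: they have to be found in the camera images.
- large_lid: Aluminium lid, black knob, rubber rim. Heights from the knob's flat end (origin, at its centre), z out through the hollow: knob 40 mm wide to 20; flat crown 100 wide at 20, inner floor 24; dome to 170 wide at 40; rim band 8 mm thick, flaring straight at 30 deg from the axis, to 200 mm outer width at 66. 450 g, lies on its knob, z up.
- medium_lid: Aluminium lid, black knob, rubber rim. Heights from the knob's flat end (origin, at its centre), z out through the hollow: knob 40 mm wide to 20; flat crown 68 wide at 20, inner floor 24; dome to 126 wide at 40; rim band 8 mm thick, flaring straight at 30 deg from the axis, to 156 mm outer width at 66. 250 g, leans in medium_stand. Nested, its origin is 24 above large_lid's.
- small_lid: Aluminium lid, black knob, rubber rim. Heights from the knob's flat end (origin, at its centre), z out through the hollow: knob 40 mm wide to 20; flat crown 44 wide at 20, inner floor 24; dome to 84 wide at 40; rim band 8 mm thick, flaring straight at 30 deg from the axis, to 114 mm outer width at 66. 180 g, leans in small_stand. Nested, its origin is 24 above medium_lid's.
- medium_stand: Fixed steel-wire rest for the medium lid: two pegs with 5 mm hooks under its lower rim (lift up along the lid's plane), a bar behind its dome; top rim free. Origin on the shelf under its middle. The hollow faces its -x and up (lid axis 42 deg above level), knob to +x and down; the top rim is 49 mm to +x of the origin. With its lid: 95 mm radius, 140 mm high.
- small_stand: Fixed steel-wire rest for the small lid: two pegs with 5 mm hooks under its lower rim (lift up along the lid's plane), a bar behind its dome; top rim free. Origin on the shelf under its middle. The hollow faces its -x and up (lid axis 42 deg above level), knob to +x and down; the top rim is 31 mm to +x of the origin. With its lid: 80 mm radius, 110 mm high.
- jar: Glass jar, 80 mm across, 120 mm high, upright. Origin: centre of its foot. Leave alone.
- oil_bottle: Green glass bottle, 64 mm across, 170 mm high, upright. Origin: centre of its foot. Leave alone.
- mug: White enamel cup without handle, 74 mm across the rim, 80 mm high, upright. Origin: centre of its foot. Leave alone.
- funnel: White plastic funnel standing mouth down, 90 mm across, 100 mm high. Origin: centre of its mouth on the shelf. Leave alone.
- tin: Plain food tin, 64 mm across, 90 mm high, upright. Origin: centre of its foot. Leave alone.
- salt_pot: Turned wooden salt pot, 60 mm across, 70 mm high, upright. Origin: centre of its foot. Leave alone.
- stick: Flat wooden stirring stick, 220 x 20 x 8 mm, lying along its y. Origin: centre of its underside. Leave alone. (Not listed, fixed: a dish rack with plates fills the right side beyond 530 mm from the centre line, 180 mm high; a bread bin the left side beyond 550 mm, 150 mm high; low trays and jars beyond 840 mm ahead.)
Things that resemble listed ones, but are neither listed nor needed, are in the scene too. Leave any pink look-alike of the medium_lid alone.

How it is judged (in metres and radians):
On the way, in this order (a step that is already met when the one before it is completed fails the run):
1. the medium lid sits hollow up, level and centred inside the large lid, released (horizontal distance between medium_lid and large_lid below 0.015 m and z of medium_lid in the frame of large_lid between 0.018 and 0.031 m and angle between each of medium_lid, large_lid's own z axis and vertical below 0.12 rad and contact force between the fingers and medium_lid below 0.1 N and linear speed of medium_lid below 0.03 m/s and height (world z) of large_lid below 0.008 m and distance of large_lid from where it was at the start of the episode below 0.05 m), for 0.3 s.
2. the small lid sits hollow up, level and centred inside the medium lid, released (all of step 1 and horizontal distance between small_lid and medium_lid below 0.015 m and z of small_lid in the frame of medium_lid between 0.018 and 0.031 m and angle between small_lid's own z axis and vertical below 0.12 rad and contact force between the fingers and small_lid below 0.1 N and linear speed of small_lid below 0.03 m/s), for 0.3 s.
At the end, for the whole second after the job is handed in: The large lid lies upside down within 50 mm of where it was, the medium lid hollow up inside it, the small one hollow up inside the medium: each origin within 15 mm sideways of, and 18 to 31 mm above, the one below; all level within 0.12 rad, at rest, released (all of step 2); the robot touches nothing.
It fails at once if a bystander (jar, bottle, cup, funnel, stick, tin, salt pot) is pushed more than 30 mm or knocked over (distance of any of jar, oil_bottle, mug, funnel, stick, tin, salt_pot from where it was at the start of the episode above 0.03 m or angle between any of jar, oil_bottle, mug, funnel, stick, tin, salt_pot's own z axis and vertical above 0.4 rad).
It fails at once if the medium lid is dropped (falls free of the fingers faster than 0.6 m/s) (linear speed of medium_lid above 0.6 m/s and contact force between the fingers and medium_lid below 0.1 N).
It fails at once if the small lid is dropped (falls free of the fingers faster than 0.6 m/s) (linear speed of small_lid above 0.6 m/s and contact force between the fingers and small_lid below 0.1 N).
It also fails if it takes over 67 s, if anything falls off the work surface, if the arm or the gripper's body presses on something with over 40 N, if the wrist force passes 120 N, or if a joint passes its speed limit or range.

## Robot

A 6-joint arm with a two-finger parallel gripper is mounted at the origin on the work surface. World frame = base frame: x ahead of the robot, y to its left, z up, the work surface at z = 0. Lengths are in m, angles in degrees, forces in N, time in s.
With the tool pointing down it reaches from about 0.3 to 0.75 m from the base axis. Payload 8.5 kg.
Tool frame: the origin (TCP) lies between the finger pads; the fingertips stand env.finger_overhang ahead of it and the grasp point (between the pads) lies 2 mm behind it (env.finger_overhang is the distance from the TCP to the fingertips, in m); z points along the fingers, y is the line along which they close (so a half turn about z gives the same grasp; the last joint's range is limited). The gripper opens to 85 mm and grips with 20 to 120 N. Pads are 22 mm wide; open, the fingers measure 114 mm over their backs; the gripper's body (76 mm by 85 mm) begins 54 mm behind the grasp point. The pads swing forward as they close: fully open they stand 13 mm farther back than shut.
Start: joints at [-81.893, 21.807, 74.336, -0, 83.858, -12.336], TCP at [0.192, -0.515, 0.248] pointing down, gripper open.
Joint ranges: [-178.18, 178.18], [-50.72, 133.34], [12.68, 142.11], [-81.47, 261.47], [9.98, 163.14], [-165.26, 165.26]. Speed limits (degrees/s): [136.94, 136.94, 180, 180, 180, 180].

## Interface

Orientations are given as a 3x3 rotation matrix whose columns are the frame's x, y, z axes.
In Python, from rig import env gives the robot as it stands. The module is installed in compiled form; this text tells all that it offers.
- The arm moves only by the tool jog_arm, never from a script. Its arguments are lists of equal length, an entry for each row: "hand": the finger opening in m, from 0 to 0.0854; "travel": the shift along the world's x, y, z in m, a list of three; "yaw": the turn about the world's z in rad. A call has exactly 5 rows; each row shifts and turns the commanded pose from where the row before left it; what a row does not reach is not made up. A row lasts 1/8 s, in which the tool goes at most 62.5 mm and 10.7 degrees, less where a joint would pass 70% of its speed; a pose out of reach is approached as far as the arm can. A call is refused whole if a number of a shift passes 0.0625 or a number of a turn 0.188, either way. A call with a gripper value outside its range is refused whole. The fingers move at their own pace and stop on an object; "grip_force" is the grip in N (left out, the last holds). Time passes only in rows, so rows that do not move let the fingers close, or fill a call up. It gives the time, the measured TCP pose, the force, the opening and the grip force at its end, in the units of the state.
- env.observe(): the state, without advancing time (a new reading comes with each control period).
- env.get_image(name): name is "scene" or "top" or "wrist"; returns the picture (480x640x3 uint8, red, green, blue); there is no depth.
- env.calibration(name): a dict with "fx", "fy", "cx", "cy" (pixels), "k1" (the pictures are not rectified: a ray, as slopes to the right and down, at radius r is drawn at 1 + k1 r^2 times it, then the intrinsics apply), "position" and "rotation" of the camera in the world; the wrist camera has in their place "hand_eye" (4x4, takes a point from camera to tool coordinates, whose origin is the TCP and whose axes are the flange's). Camera axes: x right, y down, z forward; pixel columns grow to the right and rows downward; lengths in m; the calibration is good to about 2 mm. A picture is of the moment at which its call begins: read the wrist's pose just before it. calibration takes no time and is no camera call.
- env.close_job(): hands the job in; it is judged then, once.
The state is a dict: "time_s": time; "q": joint angles; "qvel": joint speeds; "joint_efforts": joint torques, N m; "position": TCP position; "tool_rot": TCP orientation; "ft_force": force on the tool from outside, world axes, zero at the start; "wrist_torque": the same for the moment, N m; "grip_width": finger opening in m; "gripper_force": force on a finger pad.
Only numpy, scipy, OpenCV 4.12 (cv2) and the standard library are available. Lean on these libraries where they do the work, as an engineer would, in place of code of your own. Each camera call takes 0.05 s, during which the arm holds its last target. There are 200 camera calls.

## Working session

There is one attempt and no reset: what is moved stays moved. The work goes in short steps, Python scripts to look and compute and a tool call to move; the robot and the scene stay as the last step left them, time stands still between calls to the robot, and variables do not carry over. Pictures are saved under pics/ and viewed, at most 10 in all, crops included, and the job is handed in when it is done.

Besides the shell and the picture viewer there is one more tool, called as name([rows], argument=value, ...), one row to a line, values as JSON. jog_arm: Moves the arm, as the interface text tells. Its arguments: {"type":"object","properties":{"hand":{"type":"array"},"travel":{"type":"array"},"yaw":{"type":"array"},"grip_force":{"type":"number"}},"required":["hand","travel","yaw"]}

```bash
mkdir -p pics; python3 - <<'E'
from rig import env
import cv2,numpy as np
for n in("top","scene"):
    im=env.get_image(n); cv2.imwrite(f"pics/{n}0.png",im[:,:,::-1]); np.save(f"pics/{n}0.npy",im)
    c=env.calibration(n); print(n,{k:np.round(v,4).tolist() for k,v in c.items()})
print(env.finger_overhang, np.round(env.calibration("wrist")["hand_eye"],3).tolist()); o=env.observe(); print(o["time_s"],np.round(o["tool_rot"],3).tolist(),o["grip_width"],o["ft_force"])
E
```

```text
top {'fx': 510.2429, 'fy': 510.2429, 'cx': 320.9711, 'cy': 238.4816, 'k1': 0.0396, 'position': [0.4586, -0.0384, 1.0819], 'rotation': [[-0.0135, -0.9953, 0.0955], [-0.9997, 0.0154, 0.0187], [-0.02, -0.0952, -0.9953]]}
scene {'fx': 500.3513, 'fy': 500.3513, 'cx': 320.5879, 'cy': 238.1895, 'k1': -0.0817, 'position': [1.097, -0.1618, 0.8105], 'rotation': [[0.2329, 0.7784, -0.583], [0.9725, -0.1819, 0.1457], [0.0074, -0.6009, -0.7993]]}
0.017 [[0.001, -0.964, -0.267, 0.068], [1.0, 0.001, -0.0, 0.001], [0.0, -0.267, 0.964, -0.125], [0.0, 0.0, 0.0, 1.0]]
0.1 [[0.937, 0.349, -0.0], [0.349, -0.937, 0.001], [0.0, -0.001, -1.0]] 0.08516573187135192 [ 0.63035522 -0.48625349 -0.00560812]
```

View pics/top0.png

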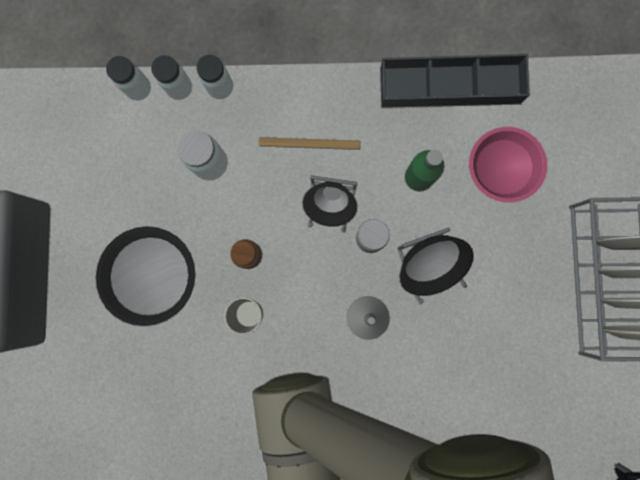

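View pics/scene0.png

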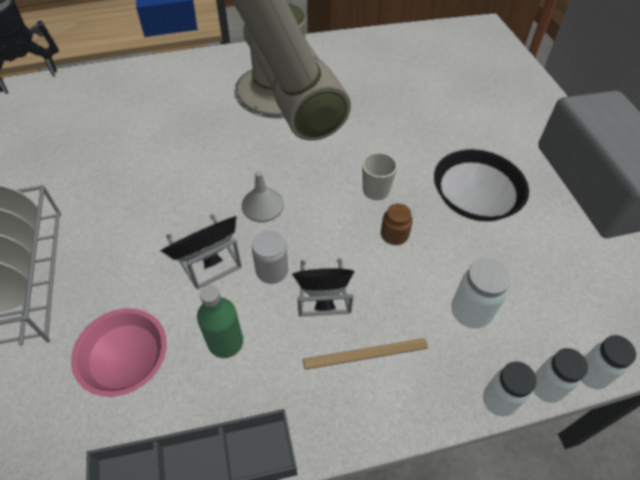

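```bash
cat > h.py <<'E'
import numpy as np,cv2
from rig import env
def ray(name,uv,pose=None):
    c=env.calibration(name); uv=np.atleast_2d(np.array(uv,float))
    K=np.array([[c["fx"],0,c["cx"]],[0,c["fy"],c["cy"]],[0,0,1.]])
    s=cv2.undistortPoints(uv[:,None],K,np.array([c["k1"],0,0,0.]))[:,0]
    d=np.c_[s,np.ones(len(s))]
    if name=="wrist":
        T=np.eye(4);T[:3,:3]=pose["tool_rot"];T[:3,3]=pose["position"];T=T@np.array(c["hand_eye"])
        return T[:3,3],d@T[:3,:3].T
    return np.array(c["position"]),d@np.array(c["rotation"]).T
def onz(name,uv,z,pose=None):
    p,d=ray(name,uv,pose); return p+d*((z-p[2])/d[:,2])[:,None]
def dark(im,seed,r=60,thr=60):
    m=(im.max(2)<thr).astype(np.uint8)
    n,l,s,c=cv2.connectedComponentsWithStats(m)
    k=[i for i in range(1,n) if s[i,4]>150 and np.hypot(*(c[i]-seed))<r]
    i=min(k,key=lambda i:np.hypot(*(c[i]-seed)))
    return (l==i).astype(np.uint8)
E
python3 - <<'E'
from h import *
im=np.load("pics/top0.npy")
print(im[264,405],im[290,437],im[264,437],im[276,105],im[210,330])
tiles=[]
for nm,seed,zc in(("L",(146,276),.066),("M",(437,264),.08),("S",(330,204),.066)):
    m=dark(im,np.array(seed)); p=np.argwhere(m)[:,::-1]
    h=cv2.convexHull(p.astype(np.float32)); e=cv2.fitEllipse(h)
    (c,wh,a)=cv2.minAreaRect(h); b=cv2.boxPoints((c,wh,a))
    w=onz("top",b,zc); print(nm,len(p),np.round(e[0],1),np.round(e[1],1),round(e[2],1),"rect",np.round(wh,1),round(a,1))
    # ellipse axis ends
    for k,off in((0,0),(1,90)):
        t=np.deg2rad(e[2]+off); d=np.array([np.cos(t),np.sin(t)])*e[1][k]/2
        q=onz("top",[e[0]-d,e[0]+d],zc); print("  axis",np.round(q,4).tolist(),round(np.linalg.norm(q[0]-q[1]),4), "dir",round(np.degrees(np.arctan2(*(q[1]-q[0])[1::-1])),1))
    print("  ctr",np.round(onz("top",e[0],zc),4))
    x,y=seed; cr=im[y-60:y+60,x-70:x+70].copy(); 
    mm=m[y-60:y+60,x-70:x+70]; tiles.append(cv2.resize(cr,None,fx=2.8,fy=2.8,interpolation=2))
    cc=cv2.cvtColor(mm*255,cv2.COLOR_GRAY2RGB); 
sc=np.load("pics/scene0.npy"); tiles.append(cv2.resize(sc[190:310,160:300],None,fx=2.8,fy=2.8,interpolation=2)); tiles.append(cv2.resize(sc[230:350,255:395],None,fx=2.8,fy=2.8,interpolation=2))
cv2.imwrite("pics/t1.png",np.vstack([np.hstack(tiles[1:3]),np.hstack(tiles[3:5])])[:,:,::-1])
E
```

```text
[33 35 35] [31 34 34] [126 128 129] [33 34 34] [145 146 149]
L 2735 [145.1 275.8] [ 96.1 100. ] 47.4 rect [97. 98.] 90.0
  axis [[0.5586, 0.3982, 0.066], [0.4162, 0.266, 0.066]] 0.1943 dir -137.1
  axis [[0.5535, 0.2595, 0.066], [0.4213, 0.4028, 0.066]] 0.1949 dir 132.7
  ctr [[0.4869 0.3318 0.066 ]]
M 1766 [435.  264.5] [54.3 77.7] 62.9 rect [54.1 78.2] 66.0
  axis [[0.5479, -0.2189, 0.08], [0.4531, -0.2634, 0.08]] 0.1047 dir -154.9
  axis [[0.5338, -0.3094, 0.08], [0.4667, -0.1732, 0.08]] 0.1519 dir 116.2
  ctr [[ 0.5002 -0.2413  0.08  ]]
S 1107 [329.6 203.9] [43.6 53.2] 100.5 rect [43. 53.] 90.0
  axis [[0.6693, -0.0464, 0.066], [0.5824, -0.0291, 0.066]] 0.0887 dir 168.7
  axis [[0.615, -0.0901, 0.066], [0.6365, 0.0149, 0.066]] 0.1072 dir 78.4
  ctr [[ 0.6257 -0.0377  0.066 ]]
```

View pics/t1.png

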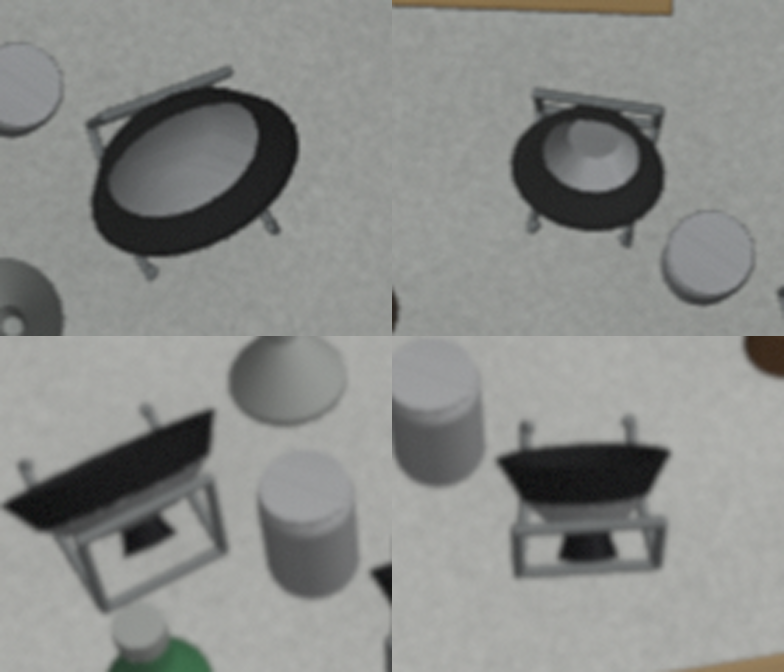

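```bash
cat >> h.py <<'E'
def proj(name,P):
    c=env.calibration(name);R=np.array(c["rotation"]).T
    K=np.array([[c["fx"],0,c["cx"]],[0,c["fy"],c["cy"]],[0,0,1.]])
    return cv2.projectPoints(np.array(P,float),cv2.Rodrigues(R)[0],-R@np.array(c["position"]),K,np.array([c["k1"],0,0,0.]))[0][:,0]
def rim(c,yaw,R,r):   # lip-circle centre c, stand yaw; points on lip (R) and band base (r, 26 mm below)
    s=np.array([np.cos(yaw),np.sin(yaw),0]);y=np.array([-s[1],s[0],0]);z=np.array([0,0,1.]);k=np.deg2rad(42)
    a=-np.cos(k)*s+np.sin(k)*z; u=np.sin(k)*s+np.cos(k)*z
    t=np.linspace(0,2*np.pi,73)[:,None]
    return np.r_[c+R*(np.cos(t)*u+np.sin(t)*y),c-.026*a+r*(np.cos(t)*u+np.sin(t)*y)],s,u,a
E
python3 - <<'E'
from h import *
for nm,bar,peg,h,e0,R,r,zc,top,c0 in(("M",[(400.2,247.6),(449.1,229.7)],[(419.9,301.1),(463.4,286.1)],.09,(435,264.5),.078,.063,.081,.049,(.49,-.235)),("S",[(311.1,177.9),(355.7,182.6)],[(311.1,225.4),(344.3,229)],.07,(329.6,203.9),.057,.042,.067,.031,(.61,-.037))):
    yaws=[]
    for pp,hh in((bar,h),(peg,.03)):
        q=onz("top",pp,hh); d=q[0]-q[1]; yaws.append(np.arctan2(d[1],d[0])-np.pi/2)
    yaw=np.mean(yaws); c=np.array([*c0,zc])
    for _ in range(3):
        P,s,u,a=rim(c,yaw,R,r); e=cv2.fitEllipse(cv2.convexHull(proj("top",P).astype(np.float32)))
        c=c+(onz("top",e0,zc)-onz("top",e[0],zc))[0]
    t=c+R*u
    print(nm,"yaw",np.round(np.degrees(yaws),1),"ctr",np.round(c,4),"ell",np.round(e[1],1),round(e[2],1),"top",np.round(t,4),"scene px top",np.round(proj("scene",[t]),1),"stand",np.round(t-top*s,4))
E
```

```text
M yaw [19.3 18.3] ctr [ 0.4944 -0.2431  0.081 ] ell [56.2 80.9] 62.5 top [ 0.5438 -0.2263  0.139 ] scene px top [[205.4 229.2]] stand [ 0.4975 -0.2421  0.139 ]
S yaw [-7.1 -7.1] ctr [ 0.6229 -0.0373  0.067 ] ell [45.6 56.4] 97.5 top [ 0.6607 -0.042   0.1094] scene px top [[326.4 274.2]] stand [ 0.63   -0.0381  0.1094]
```

jog_arm([
  [0.035, 0.029, 0],
  [0.035, 0.029, 0],
  [0.035, 0.029, 0],
  [0.035, 0.029, 0],
  [0.035, 0.029, 0],
], hand=[0.05, 0.05, 0.05, 0.05, 0.05], yaw=[0.155, 0.155, 0.155, 0.155, 0.155], grip_force=20)

```text
time_s: 0.72
position: [0.368, -0.3692, 0.2481]
tool_rot: [[0.421, 0.907, -0.0], [0.907, -0.421, 0.001], [0.0, -0.001, -1.0]]
ft_force: [-0.1, 0.2, 0.3]
grip_width: 0.05
gripper_force: 0.0
```

jog_arm([
  [0.035, 0.029, 0],
  [0.035, 0.029, 0],
  [0.035, 0.029, 0],
  [0.035, 0.029, 0],
  [0.035, 0.029, 0],
], hand=[0.05, 0.05, 0.05, 0.05, 0.05], yaw=[0.155, 0.155, 0.155, 0.155, 0.155])

```text
time_s: 1.35
position: [0.5431, -0.2242, 0.248]
tool_rot: [[-0.335, 0.942, -0.001], [0.942, 0.335, 0.0], [0.001, -0.0, -1.0]]
ft_force: [-0.9, -0.8, 0.0]
grip_width: 0.0501
gripper_force: 0.0
```

```bash
python3 - <<'E'
from h import *
o=env.observe();im=env.get_image("wrist");print(np.round(o["position"],4),np.round(o["tool_rot"],3).tolist(),o["time_s"],o["grip_width"],np.round(o["q"],1))
cv2.imwrite("pics/w1.png",im[:,:,::-1]);np.save("pics/w1.npy",im)
c=env.calibration("wrist");T=np.eye(4);T[:3,:3]=o["tool_rot"];T[:3,3]=o["position"];T=T@np.array(c["hand_eye"])
P=rim(np.array([.4944,-.2431,.081]),np.deg2rad(19),.078,.063)[0]; Q=np.linalg.inv(T);K=np.array([[c["fx"],0,c["cx"]],[0,c["fy"],c["cy"]],[0,0,1.]])
p=cv2.projectPoints(P[[0,18,36,54]],cv2.Rodrigues(Q[:3,:3])[0],Q[:3,3],K,np.array([c["k1"],0,0,0.]))[0][:,0];print("pred top,+y,low,-y",np.round(p,0).tolist())
E
```

```text
[ 0.5431 -0.2242  0.248 ] [[-0.335, 0.942, -0.001], [0.942, 0.335, 0.0], [0.001, -0.0, -1.0]] 1.35 0.05007977801208489 [-34.   25.7  68.1  -0.   86.3 -53.5]
pred top,+y,low,-y [[321.0, 248.0], [250.0, 121.0], [207.0, 212.0], [257.0, 319.0]]
```

View pics/w1.png

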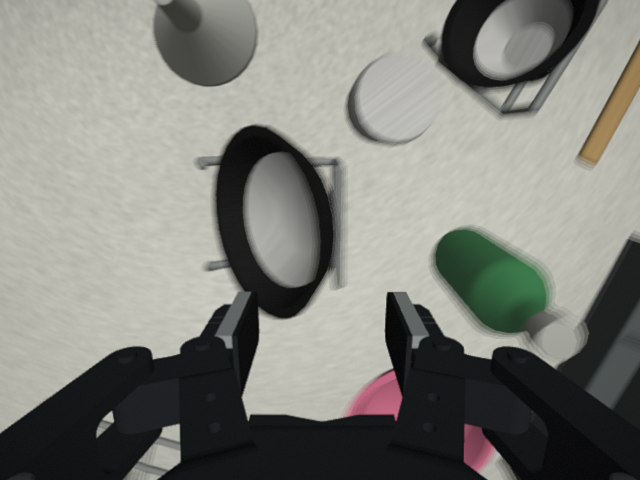

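jog_arm([
  [0, -0.002, -0.04],
  [0, 0, -0.035],
  [0, 0, -0.025],
  [0, 0, -0.015],
  [0, 0, 0],
], hand=[0.05, 0.05, 0.05, 0.05, 0.05], yaw=[0, 0, 0, 0, 0])

```text
time_s: 2.02
position: [0.5419, -0.2272, 0.1327]
tool_rot: [[-0.33, 0.944, -0.001], [0.944, 0.33, 0.001], [0.001, -0.001, -1.0]]
ft_force: [-0.0, -0.9, 0.4]
grip_width: 0.0498
gripper_force: 0.0
```

jog_arm([
  [0, 0, 0],
  [0, 0, 0],
  [0, 0, 0],
  [0, 0, 0],
  [0, 0, 0],
], hand=[0.03, 0.015, 0.0, 0.0, 0.0], yaw=[0, 0, 0, 0, 0], grip_force=25)

```text
time_s: 2.65
position: [0.5425, -0.2274, 0.1336]
tool_rot: [[-0.33, 0.944, 0.001], [0.944, 0.33, -0.0], [-0.001, 0.001, -1.0]]
ft_force: [2.9, 0.3, 0.2]
grip_width: 0.0082
gripper_force: 23.3
```

```bash
python3 - <<'E'
from h import *
im=env.get_image("wrist")
cv2.imwrite("pics/w2.png",im[:,:,::-1]);o=env.observe();print(np.round(o["position"],4),o["grip_width"],np.round(o["ft_force"],1),np.round(o["wrist_torque"],2))
E
```

```text
[ 0.5425 -0.2273  0.1336] 0.008080906715252507 [1.9 0.8 1.2] [ 0.17 -0.54  0.  ]
```

View pics/w2.png

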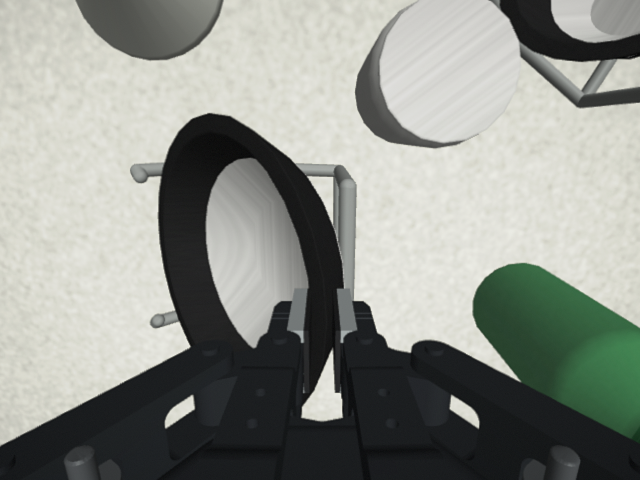

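jog_arm([
  [0.0028, 0.001, 0.004],
  [0.0028, 0.001, 0.004],
  [0.002, 0.001, 0.006],
  [0, 0, 0.01],
  [0, 0, 0.02],
], hand=[0.0, 0.0, 0.0, 0.0, 0.0], yaw=[0, 0, 0, 0, 0], grip_force=40)

```text
time_s: 3.32
position: [0.5496, -0.2242, 0.1778]
tool_rot: [[-0.33, 0.944, -0.001], [0.944, 0.33, 0.001], [0.001, -0.0, -1.0]]
ft_force: [-0.8, -2.1, -5.4]
grip_width: 0.0066
gripper_force: 38.5
```

jog_arm([
  [0, 0, 0.03],
  [0, 0, 0.04],
  [0, 0, 0.04],
  [0, 0, 0.04],
  [0, 0, 0.02],
], hand=[0.0, 0.0, 0.0, 0.0, 0.0], yaw=[0, 0, 0, 0, 0])

```text
time_s: 3.95
position: [0.5498, -0.2243, 0.3506]
tool_rot: [[-0.33, 0.944, 0.004], [0.944, 0.33, -0.002], [-0.003, 0.003, -1.0]]
ft_force: [0.5, -0.1, -2.0]
grip_width: 0.0067
gripper_force: 40.3
```

```bash
python3 - <<'E'
from h import *
o=env.observe();im=env.get_image("scene");w=env.get_image("wrist")
print(np.round(o["position"],4),o["grip_width"],np.round(o["ft_force"],1),np.round(o["wrist_torque"],2),np.round(o["q"],0))
cv2.imwrite("pics/s2.png",np.hstack([im[60:340,100:400],cv2.resize(w,(373,280))])[:,:,::-1])
E
```

```text
[ 0.5498 -0.2243  0.3506] 0.00666283953588114 [ 0.5 -0.1 -2. ] [ 0.08 -0.12  0.01] [-34.  24.  55.   0. 101. -53.]
```

View pics/s2.png

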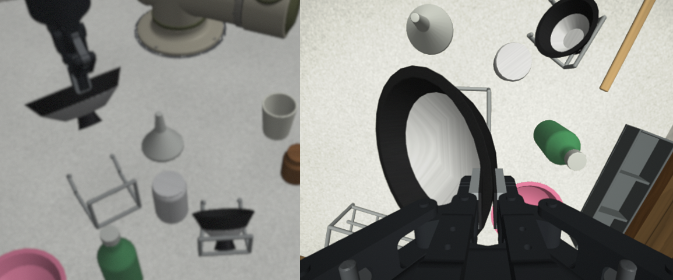

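```bash
cat >> h.py <<'E'
def wproj(P,o):
    c=env.calibration("wrist");T=np.eye(4);T[:3,:3]=o["tool_rot"];T[:3,3]=o["position"];Q=np.linalg.inv(T@np.array(c["hand_eye"]))
    K=np.array([[c["fx"],0,c["cx"]],[0,c["fy"],c["cy"]],[0,0,1.]])
    return cv2.projectPoints(np.array(P,float),cv2.Rodrigues(Q[:3,:3])[0],Q[:3,3],K,np.array([c["k1"],0,0,0.]))[0][:,0]
def tilt(o,im,R,th=(48,42,36,33,30,27,24,18)):
    """leftmost/rightmost/top extremes of held lip for tilt angles, and measured dark extremes"""
    m=dark(im,np.array([220,210]),r=150); p=np.argwhere(m[:300,:300]); print("left col",p[:,1].min(),"top row",p[:,0].min())
    s=np.array(o["tool_rot"])[:,1]; s=s/np.linalg.norm(s); y=np.array([-s[1],s[0],0]); z=np.array([0,0,1.])
    T=np.array(o["position"])+[0,0,.005]
    for k in np.deg2rad(th):
        u=np.cos(k)*s+np.sin(k)*z; c=T-R*u; t=np.linspace(0,2*np.pi,73)[:,None]
        q=wproj(c+R*(np.cos(t)*u+np.sin(t)*y),o); print(round(np.degrees(k)),np.round([q[:,0].min(),q[:,1].min()],0))
E
python3 - <<'E'
from h import *
o=env.observe();im=env.get_image("wrist");tilt(o,im,.078)
E
```

```text
Traceback (most recent call last):
  File "h.py", line 35, in tilt
    m=dark(im,np.array([220,210]),r=150); p=np.argwhere(m[:300,:300]); print("left col",p[:,1].min(),"top row",p[:,0].min())
  File "h.py", line 18, in dark
    i=min(k,key=lambda i:np.hypot(*(c[i]-seed)))
ValueError: min() iterable argument is empty
```

jog_arm([
  [-0.01, 0.05, 0],
  [-0.015, 0.06, 0],
  [-0.015, 0.06, 0],
  [-0.015, 0.06, 0],
  [0, 0.06, 0],
], hand=[0.0, 0.0, 0.0, 0.0, 0.0], yaw=[0, 0, 0, 0, 0])

```text
time_s: 4.72
position: [0.4933, 0.0675, 0.3466]
tool_rot: [[-0.329, 0.944, -0.001], [0.944, 0.329, 0.0], [0.001, -0.001, -1.0]]
ft_force: [1.6, -0.0, -2.6]
grip_width: 0.006
gripper_force: 42.2
```

```bash
sed -i 's/m=dark(im,np.array(\[220,210\]),r=150); p=np.argwhere(m\[:300,:300\])/m=cv2.morphologyEx((im.max(2)<50).astype(np.uint8),2,np.ones((9,9))); p=np.argwhere(m[60:250,60:300])+60/' h.py
python3 - <<'E'
from h import *
o=env.observe();im=env.get_image("wrist");np.save("pics/w3.npy",im);tilt(o,im,.078)
print(np.round(o["ft_force"],2),np.round(o["wrist_torque"],3))
E
```

```text
left col 135 top row 114
48 [155. 109.]
42 [128. 108.]
36 [ 99. 107.]
33 [ 85. 107.]
30 [ 69. 106.]
27 [ 54. 105.]
24 [ 37. 105.]
18 [  3. 103.]
[ 1.57 -0.02 -2.59] [ 0.072 -0.261  0.035]
```

jog_arm([
  [0.01, 0.06, 0],
  [0.01, 0.06, 0],
  [0.01, 0.06, 0],
  [0.01, 0.06, 0],
  [0.007, 0.044, 0],
], hand=[0.0, 0.0, 0.0, 0.0, 0.0], yaw=[0, 0, 0, 0, 0])

```text
time_s: 5.4
position: [0.5414, 0.352, 0.3455]
tool_rot: [[-0.331, 0.944, -0.002], [0.944, 0.331, -0.001], [-0.0, -0.002, -1.0]]
ft_force: [0.9, 0.3, -1.4]
grip_width: 0.0064
gripper_force: 40.0
```

jog_arm([
  [-0.003, -0.001, -0.05],
  [-0.003, -0.001, -0.05],
  [0, 0, -0.05],
  [0, 0, -0.035],
  [0, 0, -0.014],
], hand=[0.0, 0.0, 0.0, 0.0, 0.0], yaw=[0, 0, 0, 0, 0])

```text
time_s: 6.02
position: [0.5346, 0.3471, 0.1453]
tool_rot: [[-0.33, 0.944, -0.005], [0.944, 0.33, -0.002], [-0.0, -0.005, -1.0]]
ft_force: [0.6, 0.0, -1.4]
grip_width: 0.0067
gripper_force: 39.6
```

jog_arm([
  [0, 0, -0.003],
  [0, 0, -0.002],
  [0, 0, -0.002],
  [0, 0, 0],
  [0, 0, 0],
], hand=[0.0, 0.0, 0.0, 0.0, 0.0], yaw=[0, 0, 0, 0, 0])

```text
time_s: 6.65
position: [0.5358, 0.3477, 0.1417]
tool_rot: [[-0.33, 0.944, 0.001], [0.944, 0.33, 0.0], [0.0, 0.001, -1.0]]
ft_force: [-0.7, 0.1, -2.5]
grip_width: 0.0063
gripper_force: 40.2
```

```bash
python3 - <<'E'
from h import *
o=env.observe();w=env.get_image("wrist");im=env.get_image("scene")
tilt(o,w,.078)
print(np.round(o["position"],4),np.round(o["ft_force"],2),np.round(o["wrist_torque"],3))
cv2.imwrite("pics/s3.png",np.hstack([cv2.resize(im[40:280,380:600],(367,400)),cv2.resize(w,(433,400))])[:,:,::-1])
E
```

```text
left col 60 top row 65
48 [154. 109.]
42 [127. 108.]
36 [ 99. 107.]
33 [ 84. 107.]
30 [ 69. 106.]
27 [ 53. 105.]
24 [ 37. 105.]
18 [  2. 103.]
[0.5358 0.3477 0.1417] [-0.73  0.13 -2.53] [ 0.017 -0.097 -0.016]
```

View pics/s3.png

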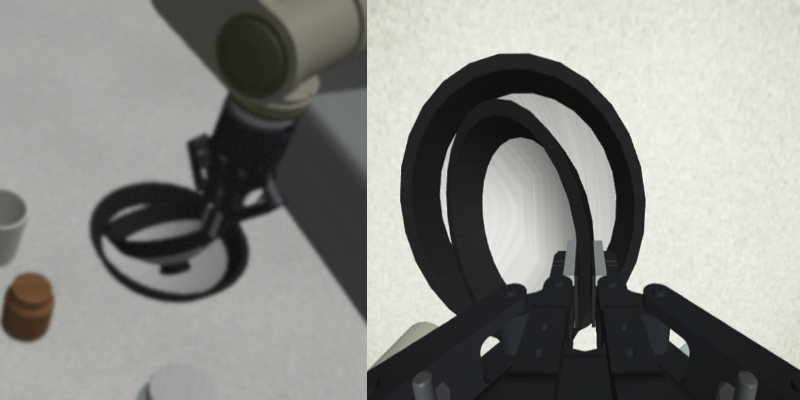

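jog_arm([
  [0, 0, -0.002],
  [0, 0, -0.002],
  [0, 0, -0.002],
  [0, 0, 0],
  [0, 0, 0],
], hand=[0.0, 0.0, 0.0, 0.0, 0.0], yaw=[0, 0, 0, 0, 0], grip_force=20)

```text
time_s: 7.38
position: [0.5378, 0.3485, 0.1382]
tool_rot: [[-0.33, 0.944, 0.008], [0.944, 0.33, 0.003], [0.0, 0.008, -1.0]]
ft_force: [3.6, 1.8, 11.8]
grip_width: 0.0064
gripper_force: 41.4
```

jog_arm([
  [0, 0, -0.002],
  [0, 0, -0.002],
  [0, 0, -0.001],
  [0, 0, 0],
  [0, 0, 0],
], hand=[0.0, 0.0, 0.0, 0.0, 0.0], yaw=[0, 0, 0, 0, 0])

```text
time_s: 8.0
position: [0.5404, 0.3493, 0.1366]
tool_rot: [[-0.329, 0.944, 0.017], [0.944, 0.329, 0.007], [0.001, 0.018, -1.0]]
ft_force: [8.9, 3.6, 24.4]
grip_width: 0.0064
gripper_force: 45.9
```

jog_arm([
  [0, 0, 0.001],
  [0.002, 0.001, 0],
  [0.003, 0.001, 0],
  [0.003, 0.001, 0],
  [0, 0, 0],
], hand=[0.008, 0.008, 0.008, 0.008, 0.008], yaw=[0, 0, 0, 0, 0], grip_force=20)

```text
time_s: 8.62
position: [0.5437, 0.3507, 0.1311]
tool_rot: [[-0.33, 0.944, -0.0], [0.944, 0.33, -0.0], [0.0, -0.0, -1.0]]
ft_force: [0.9, 0.8, 1.2]
grip_width: 0.0078
gripper_force: 1.5
```

```bash
cat >> h.py <<'E'
def lids(n=1):
    o=env.observe();w=env.get_image("wrist");g=w.max(2);m=g[:,:640]<50
    return o,w
E
python3 - <<'E'
from h import *
o,w=lids(); print(np.round(o["position"],4),np.round(o["ft_force"],2),o["grip_width"],o["gripper_force"])
# dark/bright runs along row 200
for row in(180,220,260):
    g=(w[row].max(1)<50).astype(int);e=np.flatnonzero(np.diff(g));print(row,e.tolist())
E
```

```text
[0.5437 0.3507 0.1311] [0.94 0.79 1.24] 0.007774329587057108 1.4758224891738791
180 [28, 94, 100, 174, 255, 283, 335, 380]
220 [21, 83, 92, 151, 285, 310, 352, 393]
260 [24, 86, 93, 148, 301, 326, 355, 397]
```

jog_arm([
  [0.003, 0.001, -0.001],
  [0.003, 0.001, -0.001],
  [0.003, 0.001, -0.001],
  [0.003, 0.001, -0.001],
  [0, 0, 0],
], hand=[0.009, 0.009, 0.009, 0.009, 0.009], yaw=[0, 0, 0, 0, 0])

```text
time_s: 9.3
position: [0.5558, 0.3546, 0.127]
tool_rot: [[-0.33, 0.944, -0.001], [0.944, 0.33, -0.0], [-0.0, -0.001, -1.0]]
ft_force: [-0.6, -0.4, -0.8]
grip_width: 0.0092
gripper_force: 3.6
```

```bash
python3 - <<'E'
from h import *
o,w=lids(); print(np.round(o["position"],4),np.round(o["ft_force"],2),o["grip_width"],o["gripper_force"])
for row in(180,220,260):
    g=(w[row].max(1)<50).astype(int);e=np.flatnonzero(np.diff(g));print(row,e.tolist())
E
```

```text
[0.5558 0.3546 0.127 ] [-0.56 -0.41 -0.82] 0.009167395168948357 3.594111176680599
180 [67, 76, 156, 245, 281, 312, 355]
220 [57, 66, 130, 284, 307, 329, 369]
260 [60, 65, 126, 302, 323, 333, 374]
```

jog_arm([
  [0.003, 0.001, -0.001],
  [0.003, 0.001, -0.002],
  [0.003, 0.001, -0.002],
  [0.003, 0.001, -0.002],
  [0.003, 0.001, -0.002],
], hand=[0.01, 0.01, 0.011, 0.011, 0.012], yaw=[0, 0, 0, 0, 0])

```text
time_s: 9.98
position: [0.5709, 0.3597, 0.1181]
tool_rot: [[-0.33, 0.944, -0.0], [0.944, 0.33, -0.0], [-0.0, -0.0, -1.0]]
ft_force: [0.1, 0.8, 0.4]
grip_width: 0.0121
gripper_force: 0.1
```

```bash
python3 - <<'E'
from h import *
o,w=lids(); print(np.round(o["position"],4),np.round(o["ft_force"],2),o["grip_width"],o["gripper_force"])
for row in(180,220,260):
    g=(w[row].max(1)<50).astype(int);e=np.flatnonzero(np.diff(g));print(row,e.tolist())
sc=env.get_image("scene"); cv2.imwrite("pics/s4.png",np.hstack([cv2.resize(sc[100:260,400:560],(400,400),interpolation=2),cv2.resize(w,(400,300))[:,:] if 0 else cv2.resize(w,(400,400))])[:,:,::-1])
E
```

```text
[0.5709 0.3597 0.1181] [0.07 0.77 0.44] 0.012128070994238804 0.0906436680816114
180 [28, 35, 130, 225, 321]
220 [19, 21, 97, 272, 337]
260 [89, 293, 344]
```

jog_arm([
  [0, 0, 0],
  [0, 0, 0],
  [0, 0, 0],
  [0, 0, 0.003],
  [0, 0, 0.004],
], hand=[0.0, 0.0, 0.0, 0.0, 0.0], yaw=[0, 0, 0, 0, 0], grip_force=40)

```text
time_s: 10.7
position: [0.5705, 0.3596, 0.1253]
tool_rot: [[-0.33, 0.944, -0.001], [0.944, 0.33, -0.0], [0.0, -0.001, -1.0]]
ft_force: [-1.0, 0.4, 0.3]
grip_width: 0.0074
gripper_force: 37.8
```

```bash
python3 - <<'E'
from h import *
o,w=lids(); print(np.round(o["position"],4),np.round(o["ft_force"],2),o["grip_width"],o["gripper_force"])
for row in(180,220,260):
    g=(w[row].max(1)<50).astype(int);e=np.flatnonzero(np.diff(g));print(row,e.tolist())
E
```

```text
[0.5705 0.3596 0.1253] [-0.97  0.41  0.26] 0.0074155166524005394 37.79205520585961
180 [37, 58, 142, 237, 280, 281, 322]
220 [28, 46, 114, 279, 338]
260 [31, 46, 109, 298, 344]
```

jog_arm([
  [0, 0, 0.005],
  [0, 0, 0.005],
  [0, 0, 0.003],
  [0, 0, 0],
  [0, 0, 0],
], hand=[0.0, 0.0, 0.0, 0.0, 0.0], yaw=[0, 0, 0, 0, 0])

```text
time_s: 11.38
position: [0.5707, 0.3596, 0.138]
tool_rot: [[-0.33, 0.944, -0.0], [0.944, 0.33, -0.0], [0.0, -0.0, -1.0]]
ft_force: [-0.2, 0.3, -1.7]
grip_width: 0.0064
gripper_force: 39.2
```

```bash
python3 - <<'E'
from h import *
o,w=lids(); print(np.round(o["position"],4),np.round(o["ft_force"],2),o["grip_width"],o["gripper_force"])
for row in(180,220,260):
    g=(w[row].max(1)<50).astype(int);e=np.flatnonzero(np.diff(g));print(row,e.tolist())
E
```

```text
[0.5707 0.3596 0.138 ] [-0.16  0.32 -1.7 ] 0.006361298804617152 39.1770189703675
180 [51, 103, 174, 257, 323]
220 [43, 96, 153, 286, 337]
260 [47, 97, 152, 303, 342]
```

jog_arm([
  [-0.008, -0.003, 0.004],
  [-0.008, -0.003, 0],
  [-0.008, -0.003, 0],
  [-0.007, -0.002, -0.002],
  [0, 0, -0.003],
], hand=[0.0, 0.0, 0.0, 0.0, 0.0], yaw=[0, 0, 0, 0, 0])

```text
time_s: 12.05
position: [0.5393, 0.3487, 0.1375]
tool_rot: [[-0.33, 0.944, 0.0], [0.944, 0.33, 0.0], [0.0, 0.0, -1.0]]
ft_force: [2.7, 0.0, 4.1]
grip_width: 0.0065
gripper_force: 41.1
```

jog_arm([
  [0, 0, -0.002],
  [0, 0, -0.002],
  [0, 0, -0.002],
  [0, 0, 0],
  [0, 0, 0],
], hand=[0.0, 0.0, 0.0, 0.0, 0.0], yaw=[0, 0, 0, 0, 0])

```text
time_s: 12.68
position: [0.5427, 0.3497, 0.135]
tool_rot: [[-0.329, 0.944, 0.01], [0.944, 0.329, 0.004], [0.001, 0.011, -1.0]]
ft_force: [4.8, 2.3, 15.6]
grip_width: 0.0063
gripper_force: 46.0
```

```bash
python3 - <<'E'
from h import *
o,w=lids(); print(np.round(o["position"],4),np.round(o["ft_force"],2),o["grip_width"],o["gripper_force"])
for row in(180,220,260):
    g=(w[row].max(1)<50).astype(int);e=np.flatnonzero(np.diff(g));print(row,e.tolist())
E
```

```text
[0.5427 0.3497 0.135 ] [ 4.77  2.32 15.56] 0.006338019087101108 46.02334323208197
180 [31, 169, 254, 284, 336, 381]
220 [25, 146, 286, 309, 352, 393]
260 [27, 144, 303, 324, 355, 396]
```

jog_arm([
  [0, 0, 0],
  [0.002, 0.001, -0.001],
  [0.003, 0.001, -0.001],
  [0.003, 0.001, -0.001],
  [0.003, 0.001, -0.001],
], hand=[0.008, 0.008, 0.009, 0.009, 0.009], yaw=[0, 0, 0, 0, 0], grip_force=20)

```text
time_s: 13.35
position: [0.5506, 0.3526, 0.1267]
tool_rot: [[-0.33, 0.944, -0.001], [0.944, 0.33, -0.001], [-0.0, -0.002, -1.0]]
ft_force: [-1.1, -0.8, -0.3]
grip_width: 0.009
gripper_force: 2.9
```

jog_arm([
  [0.002, 0.001, -0.001],
  [0.002, 0.001, -0.002],
  [0.002, 0, -0.002],
  [0.002, 0.001, -0.002],
  [0.002, 0.001, -0.002],
], hand=[0.01, 0.01, 0.011, 0.011, 0.012], yaw=[0, 0, 0, 0, 0])

```text
time_s: 13.98
position: [0.5608, 0.3567, 0.1182]
tool_rot: [[-0.33, 0.944, -0.0], [0.944, 0.33, 0.0], [0.0, 0.0, -1.0]]
ft_force: [-0.3, 0.3, 0.9]
grip_width: 0.0116
gripper_force: 0.2
```

```bash
python3 - <<'E'
from h import *
o,w=lids(); print(np.round(o["position"],4),np.round(o["ft_force"],2),o["grip_width"],o["gripper_force"])
for row in(180,220,260):
    g=(w[row].max(1)<50).astype(int);e=np.flatnonzero(np.diff(g));print(row,e.tolist())
E
```

```text
[0.5608 0.3567 0.1182] [-0.3   0.33  0.86] 0.011622849167541284 0.15212489292025566
180 [137, 230, 277, 299, 344]
220 [106, 275, 306, 318, 359]
260 [99, 296, 365]
```

jog_arm([
  [0.001, 0, -0.002],
  [0.001, 0, -0.002],
  [0.001, 0, -0.002],
  [0.001, 0, -0.002],
  [0.001, 0, -0.002],
], hand=[0.012, 0.013, 0.014, 0.015, 0.016], yaw=[0, 0, 0, 0, 0])

```text
time_s: 14.65
position: [0.5658, 0.3567, 0.1082]
tool_rot: [[-0.33, 0.944, 0.0], [0.944, 0.33, 0.0], [0.0, 0.0, -1.0]]
ft_force: [0.5, 1.2, 0.7]
grip_width: 0.0159
gripper_force: 0.3
```

```bash
python3 - <<'E'
from h import *
o,w=lids(); print(np.round(o["position"],4),np.round(o["ft_force"],2),o["grip_width"],o["gripper_force"])
for row in(180,220,260):
    g=(w[row].max(1)<50).astype(int);e=np.flatnonzero(np.diff(g));print(row,e.tolist())
cv2.imwrite("pics/w5.png",w[:,:,::-1])
E
```

```text
[0.5658 0.3567 0.1082] [0.47 1.22 0.65] 0.015943406993821907 0.2801654487848282
180 [123, 221, 278, 289, 334]
220 [88, 271, 350]
260 [79, 294, 358]
```

View pics/w5.png

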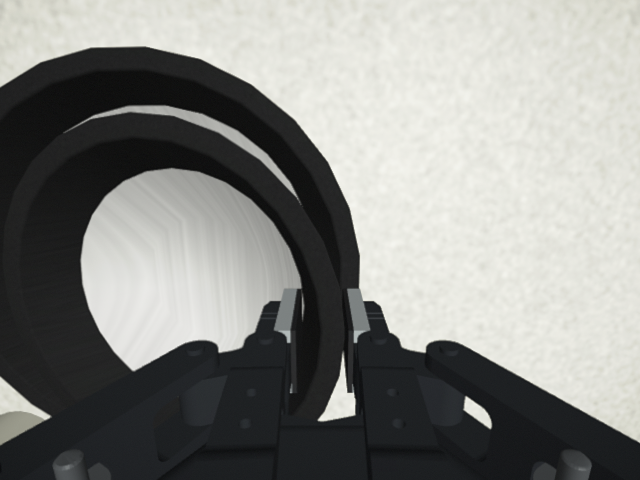

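jog_arm([
  [0, 0, -0.003],
  [0, 0, -0.003],
  [0, 0, -0.003],
  [0, 0, -0.002],
  [0, 0, 0],
], hand=[0.018, 0.02, 0.022, 0.025, 0.028], yaw=[0, 0, 0, 0, 0])

```text
time_s: 15.32
position: [0.5655, 0.3566, 0.097]
tool_rot: [[-0.33, 0.944, -0.001], [0.944, 0.33, -0.0], [-0.0, -0.001, -1.0]]
ft_force: [-0.2, 0.4, -0.0]
grip_width: 0.0277
gripper_force: 0.1
```

jog_arm([
  [0, 0, 0],
  [0, 0, 0],
  [0, 0, 0],
  [0, 0, 0],
  [0, 0, 0],
], hand=[0.032, 0.036, 0.04, 0.04, 0.04], yaw=[0, 0, 0, 0, 0])

```text
time_s: 15.95
position: [0.5657, 0.3567, 0.0973]
tool_rot: [[-0.33, 0.944, 0.0], [0.944, 0.33, -0.0], [-0.0, 0.0, -1.0]]
ft_force: [0.3, 0.2, -1.1]
grip_width: 0.04
gripper_force: 0.2
```

```bash
python3 - <<'E'
from h import *
o,w=lids(); print(np.round(o["position"],4),np.round(o["ft_force"],2),o["grip_width"],o["gripper_force"])
for row in(180,220,260):
    g=(w[row].max(1)<50).astype(int);e=np.flatnonzero(np.diff(g));print(row,e.tolist())
E
```

```text
[0.5657 0.3567 0.0973] [ 0.29  0.25 -1.13] 0.04000500731752085 0.1651288289576769
180 [9, 12, 135, 226, 334]
220 [85, 287, 351]
260 [70, 313, 361]
```

jog_arm([
  [0, 0, 0.01],
  [0, 0, 0.03],
  [0, 0, 0.05],
  [0, 0, 0.05],
  [0.01, -0.05, 0.02],
], hand=[0.04, 0.04, 0.04, 0.04, 0.04], yaw=[0, 0, 0, 0, 0])

```text
time_s: 16.62
position: [0.5755, 0.3085, 0.2614]
tool_rot: [[-0.334, 0.943, 0.006], [0.943, 0.334, 0.002], [0.0, 0.006, -1.0]]
ft_force: [0.8, -0.9, -0.3]
grip_width: 0.0401
gripper_force: 0.0
```

jog_arm([
  [0.015, -0.06, 0],
  [0.015, -0.06, 0],
  [0.015, -0.06, 0],
  [0.015, -0.06, 0],
  [0.01, -0.04, 0],
], hand=[0.04, 0.04, 0.04, 0.04, 0.04], yaw=[-0.1, -0.1, -0.1, -0.1, -0.055])

```text
time_s: 17.25
position: [0.6459, 0.0239, 0.2581]
tool_rot: [[0.123, 0.992, 0.001], [0.992, -0.123, -0.0], [-0.0, 0.001, -1.0]]
ft_force: [0.5, 0.6, -0.0]
grip_width: 0.0401
gripper_force: 0.0
```

```bash
python3 - <<'E'
from h import *
o=env.observe();im=env.get_image("top");print(np.round(o["position"],4),np.round(np.degrees(np.arctan2(*np.array(o["tool_rot"])[1::-1,1])),1))
sc=env.get_image("scene")
cv2.imwrite("pics/n1.png",np.hstack([cv2.resize(im[216:336,86:206],(400,400),interpolation=2),cv2.resize(sc[110:250,410:550],(400,400),interpolation=2)])[:,:,::-1])
np.save("pics/top1.npy",im)
m=(im.max(2)<60).astype(np.uint8)[210:340,80:215]
cs,h=cv2.findContours(m,cv2.RETR_CCOMP,cv2.CHAIN_APPROX_NONE)
for c,hh in zip(cs,h[0]):
    if len(c)>60:
        e=cv2.fitEllipse(c);u=np.array(e[0])+(80,210);print(len(c),hh[3],np.round(u,1),np.round(e[1],1),round(e[2]),[np.round(onz("top",u,z),4)[0,:2].tolist() for z in(.066,.09)])
E
```

```text
[0.6459 0.0239 0.2581] -7.1
282 -1 [144.4 274. ] [ 96.9 101.1] 173 [[0.4904, 0.3333], [0.4896, 0.3245]]
216 0 [149.9 277.1] [71.9 74.7] 53 [[0.4841, 0.3222], [0.4835, 0.3137]]
168 0 [143.2 261.3] [58.4 59.5] 41 [[0.5158, 0.3362], [0.5144, 0.3273]]
```

View pics/n1.png

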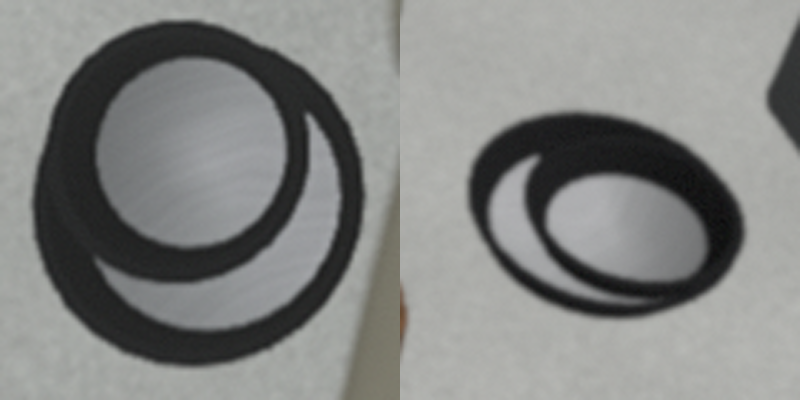

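jog_arm([
  [-0.02, 0.055, 0],
  [-0.025, 0.06, 0],
  [-0.025, 0.06, 0],
  [-0.025, 0.06, 0],
  [-0.025, 0.06, 0],
], hand=[0.04, 0.04, 0.04, 0.04, 0.04], yaw=[0, 0, 0, 0, 0])

```text
time_s: 17.98
position: [0.5279, 0.3149, 0.2582]
tool_rot: [[0.117, 0.993, 0.001], [0.993, -0.117, 0.001], [0.001, 0.001, -1.0]]
ft_force: [-0.0, -0.8, -0.2]
grip_width: 0.0401
gripper_force: 0.0
```

jog_arm([
  [-0.01, 0.017, -0.04],
  [0, 0, -0.06],
  [0, 0, -0.045],
  [0, 0, -0.025],
  [0, 0, -0.014],
], hand=[0.04, 0.04, 0.04, 0.04, 0.04], yaw=[0, 0, 0, 0, 0])

```text
time_s: 18.6
position: [0.5189, 0.33, 0.0727]
tool_rot: [[0.118, 0.993, -0.001], [0.993, -0.118, -0.0], [-0.0, -0.001, -1.0]]
ft_force: [1.1, -0.1, 0.2]
grip_width: 0.0402
gripper_force: 0.0
```

jog_arm([
  [-0.005, 0, 0],
  [-0.005, 0, 0],
  [-0.004, 0, 0],
  [-0.004, 0, 0],
  [0, 0, 0],
], hand=[0.04, 0.04, 0.04, 0.04, 0.04], yaw=[0, 0, 0, 0, 0])

```text
time_s: 19.23
position: [0.5013, 0.3295, 0.0736]
tool_rot: [[0.119, 0.993, 0.0], [0.993, -0.119, 0.0], [0.0, 0.0, -1.0]]
ft_force: [0.2, 0.4, -0.4]
grip_width: 0.04
gripper_force: 0.0
```

jog_arm([
  [-0.004, 0, 0],
  [-0.004, 0, 0],
  [-0.004, 0, 0],
  [-0.004, 0, 0],
  [0, 0, 0],
], hand=[0.04, 0.04, 0.04, 0.04, 0.04], yaw=[0, 0, 0, 0, 0])

```text
time_s: 19.85
position: [0.4853, 0.3295, 0.0734]
tool_rot: [[0.119, 0.993, -0.0], [0.993, -0.119, -0.0], [-0.0, -0.0, -1.0]]
ft_force: [0.7, -0.6, 1.1]
grip_width: 0.0397
gripper_force: 0.3
```

```bash
cat >> h.py <<'E'
def inner(lo=1500):
    o=env.observe();w=env.get_image("wrist");m=(w.max(2)<60).astype(np.uint8)
    for y in(140,180,220,260):
        e=np.flatnonzero(np.diff(m[y]));print(y,e.tolist())
    print(np.round(o["position"],4),np.round(o["ft_force"],2),o["time_s"]); return o,w
E
python3 - <<'E'
from h import *
o,w=inner()
for y in (.30,): print(np.round(wproj([[.487+.0915,.332,.066],[.487-.0915,.332,.066],[.487,.332+.0915,.066]],o)))
E
```

```text
140 [99, 203, 217, 586]
180 [78, 168, 183, 285, 489, 615]
220 [66, 150, 160, 250, 522, 632]
260 [63, 142, 150, 232, 536]
[0.4853 0.3295 0.0734] [ 0.7  -0.56  1.15] 19.85
[[568. 286.]
 [ 88. 338.]
 [289.  48.]]
```

```bash
python3 - <<'E'
from h import *
o=env.observe()
print(np.round(onz("wrist",[(232,260),(536,260),(250,220),(522,220)],.064,o),4).tolist(),np.round(onz("wrist",[(63,260),(66,220),(78,180)],.066,o),4).tolist(),np.round(onz("wrist",[(150,260)],.09,o),4))
E
```

```text
[[0.4565, 0.3561, 0.064], [0.5673, 0.3429, 0.064], [0.4655, 0.3701, 0.064], [0.5618, 0.3587, 0.064]] [[0.3955, 0.364, 0.066], [0.401, 0.3783, 0.066], [0.4093, 0.3914, 0.066]] [[0.4396 0.3667 0.09  ]]
```

jog_arm([
  [-0.002, 0, 0],
  [-0.002, 0, 0],
  [-0.002, 0, 0],
  [-0.002, 0, 0],
  [0, 0, 0],
], hand=[0.04, 0.04, 0.04, 0.04, 0.04], yaw=[0, 0, 0, 0, 0])

```text
time_s: 20.52
position: [0.4774, 0.3294, 0.0734]
tool_rot: [[0.119, 0.993, -0.0], [0.993, -0.119, -0.0], [-0.0, -0.0, -1.0]]
ft_force: [0.9, 0.2, 1.1]
grip_width: 0.0401
gripper_force: 0.4
```

```bash
python3 - <<'E'
from h import *
inner()
E
```

```text
140 [120, 580]
180 [99, 290, 484, 612]
220 [86, 253, 522, 631]
260 [83, 234, 536]
[0.4774 0.3294 0.0734] [0.89 0.22 1.11] 20.525
```

jog_arm([
  [-0.004, 0, 0],
  [-0.004, 0, 0],
  [-0.004, 0, 0],
  [-0.003, 0, 0],
  [0, 0, 0],
], hand=[0.04, 0.04, 0.04, 0.04, 0.04], yaw=[0, 0, 0, 0, 0])

```text
time_s: 21.2
position: [0.4622, 0.3294, 0.0734]
tool_rot: [[0.119, 0.993, -0.0], [0.993, -0.119, -0.0], [-0.0, -0.0, -1.0]]
ft_force: [0.5, 0.8, 1.0]
grip_width: 0.0401
gripper_force: 0.3
```

```bash
python3 - <<'E'
from h import *
o,w=inner()
E
```

```text
140 [160, 624]
180 [139, 300, 478]
220 [125, 258, 518]
260 [122, 237, 536]
[0.4622 0.3294 0.0734] [0.53 0.85 0.98] 21.2
```

jog_arm([
  [0.012, 0, 0],
  [0.01, 0, 0.01],
  [0.005, 0, 0.04],
  [0, 0, 0.06],
  [0, 0, 0.06],
], hand=[0.04, 0.04, 0.04, 0.04, 0.04], yaw=[0, 0, 0, 0, 0])

```text
time_s: 21.88
position: [0.49, 0.3292, 0.2459]
tool_rot: [[0.119, 0.993, 0.0], [0.993, -0.119, 0.0], [0.0, 0.0, -1.0]]
ft_force: [0.7, 1.0, -0.1]
grip_width: 0.0398
gripper_force: 0.0
```

jog_arm([
  [0.03, -0.06, 0.015],
  [0.035, -0.06, 0],
  [0.035, -0.06, 0],
  [0.035, -0.06, 0],
  [0.03, -0.06, 0],
], hand=[0.04, 0.04, 0.04, 0.04, 0.04], yaw=[0, 0, 0, 0, 0])

```text
time_s: 22.5
position: [0.6405, 0.0547, 0.2577]
tool_rot: [[0.119, 0.993, 0.001], [0.993, -0.119, 0.0], [0.0, 0.001, -1.0]]
ft_force: [1.6, 0.6, -0.2]
grip_width: 0.0399
gripper_force: 0.0
```

```bash
cat >> h.py <<'E'
def nest(tag):
    im=env.get_image("top");np.save(f"pics/{tag}.npy",im);print(np.round(env.observe()["position"],4))
    m=(im.max(2)<60).astype(np.uint8);m[:,230:]=0;m[:,:80]=0;m[:200]=0;m[345:]=0
    cs,h=cv2.findContours(m,cv2.RETR_CCOMP,cv2.CHAIN_APPROX_NONE)
    for c,hh in zip(cs,h[0]):
        if len(c)>40:
            e=cv2.fitEllipse(c);x,y,ww,hg=cv2.boundingRect(c);print(len(c),hh[3],"bb",(x,y,ww,hg),np.round(e[0],1),np.round(e[1],1),round(e[2]),[np.round(onz("top",e[0],z),4)[0,:2].tolist() for z in(.04,.064,.09)])
    return im
E
python3 - <<'E'
from h import *
im=np.load("pics/top0.npy");env_get=env.get_image
class F: pass
nest("top2")
m=(im.max(2)<60).astype(np.uint8);m[:,230:]=0;m[:,:80]=0;m[:200]=0;m[345:]=0
cs,h=cv2.findContours(m,cv2.RETR_CCOMP,cv2.CHAIN_APPROX_NONE)
for c in cs:
    if len(c)>40: print("before",cv2.boundingRect(c))
E
```

```text
[0.6429 0.0476 0.2568]
366 -1 bb (97, 227, 91, 98) [140.1 275.4] [85.  97.6] 18 [[0.4884, 0.3515], [0.4878, 0.3425], [0.487, 0.3328]]
166 0 bb (116, 246, 60, 60) [145.4 275.8] [58.1 59.9] 44 [[0.4876, 0.3407], [0.487, 0.3319], [0.4862, 0.3225]]
before (96, 227, 99, 98)
before (109, 236, 81, 81)
```

jog_arm([
  [0.006, -0.03, 0],
  [0.006, -0.03, 0],
  [0.004, -0.02, 0],
  [0, 0, 0],
  [0, 0, 0],
], hand=[0.05, 0.05, 0.05, 0.05, 0.05], yaw=[0, 0, 0, 0, 0])

```text
time_s: 23.18
position: [0.6552, -0.0221, 0.2571]
tool_rot: [[0.118, 0.993, 0.0], [0.993, -0.118, 0.0], [0.0, -0.0, -1.0]]
ft_force: [0.3, -0.3, -0.5]
grip_width: 0.0499
gripper_force: 0.0
```

```bash
python3 - <<'E'
from h import *
o=env.observe();w=env.get_image("wrist");print(np.round(o["position"],4))
P=rim(np.array([.6229,-.0373,.067]),np.deg2rad(-7.1),.057,.042)[0];q=wproj(P,o);b=cv2.boundingRect(cv2.convexHull(q.astype(np.float32)));print("pred",b)
m=(w.max(2)<60).astype(np.uint8);cs,_=cv2.findContours(m,0,2)
for c in cs:
    if cv2.contourArea(c)>1500: print(cv2.boundingRect(c),cv2.contourArea(c))
m[280:]=0;cs,_=cv2.findContours(m,0,2)
for c in cs:
    if cv2.contourArea(c)>1500: print("cut",cv2.boundingRect(c),cv2.contourArea(c))
E
```

```text
[ 0.6552 -0.0221  0.2571]
pred (248, 172, 94, 135)
(0, 292, 640, 188) 71160.0
(254, 172, 92, 128) 8583.5
(113, 13, 82, 70) 2011.0
cut (254, 172, 92, 108) 7790.5
cut (113, 13, 82, 70) 2011.0
```

jog_arm([
  [0.008, -0.02, -0.04],
  [0, 0, -0.05],
  [0, 0, -0.035],
  [0, 0, -0.018],
  [0, 0, -0.01],
], hand=[0.05, 0.05, 0.05, 0.05, 0.05], yaw=[0, 0, 0, 0, 0])

```text
time_s: 23.85
position: [0.663, -0.042, 0.1032]
tool_rot: [[0.118, 0.993, -0.001], [0.993, -0.118, 0.0], [0.0, -0.001, -1.0]]
ft_force: [-0.4, 0.6, 1.2]
grip_width: 0.0501
gripper_force: 0.0
```

jog_arm([
  [0, 0, 0],
  [0, 0, 0],
  [0, 0, 0],
  [0, 0, 0],
  [0, 0, 0],
], hand=[0.03, 0.015, 0.0, 0.0, 0.0], yaw=[0, 0, 0, 0, 0], grip_force=30)

```text
time_s: 24.48
position: [0.6635, -0.0431, 0.1044]
tool_rot: [[0.119, 0.993, 0.001], [0.993, -0.119, -0.0], [-0.0, 0.001, -1.0]]
ft_force: [-0.6, 0.2, 1.8]
grip_width: 0.0074
gripper_force: 27.3
```

jog_arm([
  [0.003, 0, 0.004],
  [0.003, 0, 0.004],
  [0.002, 0, 0.006],
  [0, 0, 0.01],
  [0, 0, 0.02],
], hand=[0.0, 0.0, 0.0, 0.0, 0.0], yaw=[0, 0, 0, 0, 0], grip_force=40)

```text
time_s: 25.1
position: [0.6701, -0.0427, 0.1471]
tool_rot: [[0.119, 0.993, -0.005], [0.993, -0.119, 0.001], [0.001, -0.005, -1.0]]
ft_force: [0.2, 0.0, -2.0]
grip_width: 0.0067
gripper_force: 38.1
```

jog_arm([
  [0, 0, 0.03],
  [0, 0, 0.04],
  [0, 0, 0.04],
  [0, 0, 0.03],
  [0, 0, 0.01],
], hand=[0.0, 0.0, 0.0, 0.0, 0.0], yaw=[0, 0, 0, 0, 0])

```text
time_s: 25.72
position: [0.6718, -0.0431, 0.3009]
tool_rot: [[0.119, 0.993, 0.005], [0.993, -0.119, -0.001], [-0.001, 0.005, -1.0]]
ft_force: [-0.4, -0.3, -1.3]
grip_width: 0.0067
gripper_force: 39.1
```

```bash
python3 - <<'E'
from h import *
o=env.observe();w=env.get_image("wrist");print(np.round(o["position"],4),np.round(o["ft_force"],2),np.round(o["wrist_torque"],2));tilt(o,w,.057)
E
```

```text
[ 0.6718 -0.0431  0.3009] [-0.44 -0.35 -1.34] [-0.04 -0.1  -0.02]
left col 148 top row 60
48 [181. 160.]
42 [160. 161.]
36 [138. 162.]
33 [127. 162.]
30 [116. 163.]
27 [105. 163.]
24 [ 93. 164.]
18 [ 69. 165.]
```

jog_arm([
  [-0.02, 0.05, 0],
  [-0.022, 0.055, 0],
  [-0.022, 0.055, 0],
  [-0.022, 0.055, 0],
  [-0.022, 0.055, 0],
], hand=[0.0, 0.0, 0.0, 0.0, 0.0], yaw=[0, 0, 0, 0, 0])

```text
time_s: 26.4
position: [0.5621, 0.2286, 0.2968]
tool_rot: [[0.119, 0.993, -0.001], [0.993, -0.119, -0.0], [-0.0, -0.001, -1.0]]
ft_force: [1.4, -0.6, -2.2]
grip_width: 0.0064
gripper_force: 39.1
```

jog_arm([
  [-0.022, 0.055, 0],
  [-0.02, 0.046, 0],
  [0, 0, -0.04],
  [0, 0, -0.04],
  [0, 0, 0],
], hand=[0.0, 0.0, 0.0, 0.0, 0.0], yaw=[0, 0, 0, 0, 0])

```text
time_s: 27.02
position: [0.5199, 0.3275, 0.2145]
tool_rot: [[0.119, 0.993, -0.007], [0.993, -0.119, -0.003], [-0.004, -0.007, -1.0]]
ft_force: [0.5, 0.3, -1.1]
grip_width: 0.0061
gripper_force: 39.1
```

```bash
python3 - <<'E'
from h import *
o,w=inner();print(np.round(o["wrist_torque"],2))
E
```

```text
140 [165, 338, 344, 386]
180 [146, 261, 338, 408]
220 [143, 216, 276, 306, 355, 413]
260 [148, 206, 301, 327, 328, 334, 349, 407]
[0.5199 0.3275 0.2145] [ 0.46  0.32 -1.08] 27.025
[-0.01 -0.03  0.02]
```

Positioned at r≈34 mm over the nest; lowering gently.

jog_arm([
  [0.001, 0, -0.03],
  [0, 0, -0.02],
  [0, 0, -0.008],
  [0, 0, -0.004],
  [0, 0, 0],
], hand=[0.0, 0.0, 0.0, 0.0, 0.0], yaw=[0, 0, 0, 0, 0])

```text
time_s: 27.7
position: [0.5226, 0.3281, 0.1569]
tool_rot: [[0.119, 0.993, 0.001], [0.993, -0.119, 0.001], [0.001, 0.001, -1.0]]
ft_force: [-0.3, -0.3, -2.1]
grip_width: 0.0065
gripper_force: 39.1
```

jog_arm([
  [0, 0, -0.002],
  [0, 0, -0.002],
  [0, 0, -0.001],
  [0, 0, 0],
  [0, 0, 0],
], hand=[0.0, 0.0, 0.0, 0.0, 0.0], yaw=[0, 0, 0, 0, 0])

```text
time_s: 28.32
position: [0.5223, 0.328, 0.1511]
tool_rot: [[0.119, 0.993, 0.0], [0.993, -0.119, 0.0], [0.0, 0.0, -1.0]]
ft_force: [0.3, -0.8, -1.7]
grip_width: 0.0064
gripper_force: 39.2
```

jog_arm([
  [0, 0, -0.001],
  [0, 0, -0.001],
  [0, 0, -0.001],
  [0, 0, -0.001],
  [0, 0, 0],
], hand=[0.0, 0.0, 0.0, 0.0, 0.0], yaw=[0, 0, 0, 0, 0])

```text
time_s: 28.95
position: [0.5241, 0.3282, 0.1496]
tool_rot: [[0.119, 0.993, 0.007], [0.993, -0.119, 0.002], [0.003, 0.006, -1.0]]
ft_force: [1.9, -1.2, 13.0]
grip_width: 0.0062
gripper_force: 42.7
```

```bash
python3 - <<'E'
from h import *
o,w=inner();print(np.round(o["wrist_torque"],2))
cv2.imwrite("pics/w7.png",w[:,:,::-1])
E
```

```text
140 [110, 325, 333, 391]
180 [90, 260, 313, 415]
220 [82, 213, 275, 303, 346, 427]
260 [84, 202, 301, 325, 327, 331, 354, 428]
[0.5241 0.3282 0.1496] [ 1.95 -1.19 13.01] 28.95
[-0.23 -0.33 -0.  ]
```

jog_arm([
  [0, 0, 0.001],
  [0.002, 0, -0.001],
  [0.003, 0, -0.001],
  [0.003, -0.001, -0.001],
  [0.003, 0, -0.001],
], hand=[0.008, 0.008, 0.0085, 0.009, 0.009], yaw=[0, 0, 0, 0, 0], grip_force=20)

```text
time_s: 29.62
position: [0.5336, 0.327, 0.1442]
tool_rot: [[0.119, 0.993, 0.001], [0.993, -0.119, 0.0], [0.0, 0.001, -1.0]]
ft_force: [1.8, -0.3, 3.0]
grip_width: 0.009
gripper_force: 5.6
```

```bash
python3 - <<'E'
from h import *
o,w=inner();print(o["gripper_force"])
E
```

```text
140 [88, 305, 318, 376]
180 [68, 251, 294, 349, 356, 400]
220 [61, 202, 268, 297, 329, 413]
260 [63, 185, 298, 320, 339, 415]
[0.5336 0.327  0.1442] [ 1.76 -0.28  2.96] 29.625
5.638074198363938
```

jog_arm([
  [0.002, 0, -0.001],
  [0.003, -0.001, -0.001],
  [0.002, 0, -0.001],
  [0.003, 0, -0.001],
  [0.002, 0, -0.002],
], hand=[0.009, 0.0095, 0.01, 0.0105, 0.011], yaw=[0, 0, 0, 0, 0])

```text
time_s: 30.3
position: [0.5454, 0.326, 0.1376]
tool_rot: [[0.119, 0.993, -0.0], [0.993, -0.119, -0.0], [-0.0, -0.0, -1.0]]
ft_force: [1.8, -0.2, 2.6]
grip_width: 0.0111
gripper_force: 1.9
```

jog_arm([
  [0.002, 0, -0.002],
  [0.001, 0, -0.002],
  [0.001, 0, -0.002],
  [0.001, 0, -0.002],
  [0.001, 0, -0.002],
], hand=[0.011, 0.012, 0.012, 0.013, 0.013], yaw=[0, 0, 0, 0, 0])

```text
time_s: 30.92
position: [0.552, 0.3261, 0.1287]
tool_rot: [[0.119, 0.993, 0.002], [0.993, -0.119, 0.001], [0.001, 0.002, -1.0]]
ft_force: [3.4, 0.6, 9.5]
grip_width: 0.0128
gripper_force: 8.1
```

```bash
python3 - <<'E'
from h import *
o,w=inner();print(o["gripper_force"])
cv2.imwrite("pics/w8.png",w[:,:,::-1])
E
```

```text
140 [34, 259, 279, 339]
180 [15, 129, 135, 235, 248, 308, 320, 366]
220 [6, 188, 237, 334, 339, 381]
260 [8, 151, 286, 387]
[0.552  0.3261 0.1287] [3.36 0.6  9.49] 30.925
8.130718014581362
```

View pics/w8.png

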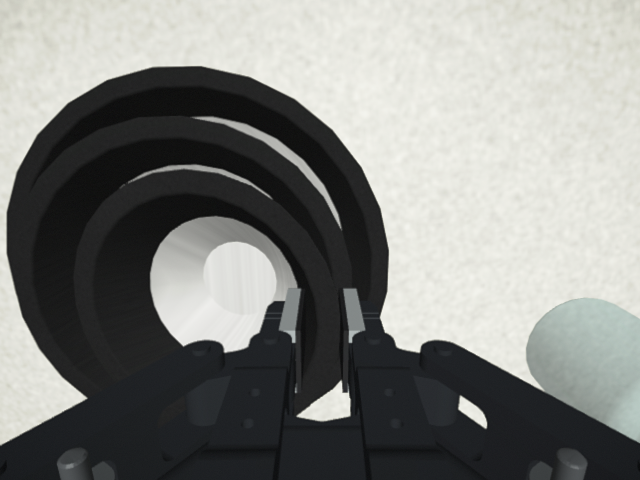

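jog_arm([
  [0, 0, 0.001],
  [0, 0, 0],
  [0, 0, 0],
  [0, 0, 0],
  [0, 0, 0],
], hand=[0.014, 0.015, 0.016, 0.017, 0.018], yaw=[0, 0, 0, 0, 0])

```text
time_s: 31.6
position: [0.5512, 0.326, 0.1289]
tool_rot: [[0.119, 0.993, -0.0], [0.993, -0.119, -0.0], [-0.0, -0.0, -1.0]]
ft_force: [0.1, 0.8, 0.3]
grip_width: 0.0181
gripper_force: 0.2
```

```bash
python3 - <<'E'
from h import *
o,w=inner();print(o["gripper_force"])
E
```

```text
140 [36, 256, 281, 341]
180 [16, 230, 247, 305, 322, 368]
220 [9, 185, 234, 332, 341, 383]
260 [10, 150, 282, 388]
[0.5512 0.326  0.1289] [0.12 0.84 0.25] 31.6
0.1611226229761087
```

jog_arm([
  [0, 0, -0.002],
  [0, 0, -0.002],
  [0, 0, -0.002],
  [0, 0, -0.002],
  [0, 0, -0.002],
], hand=[0.019, 0.02, 0.022, 0.024, 0.026], yaw=[0, 0, 0, 0, 0])

```text
time_s: 32.28
position: [0.5513, 0.326, 0.1188]
tool_rot: [[0.119, 0.993, -0.0], [0.993, -0.119, -0.0], [-0.0, 0.0, -1.0]]
ft_force: [0.1, -0.1, -0.6]
grip_width: 0.0262
gripper_force: 0.0
```

jog_arm([
  [0, 0, 0],
  [0, 0, 0],
  [0, 0, 0],
  [0, 0, 0],
  [0, 0, 0],
], hand=[0.028, 0.03, 0.033, 0.036, 0.04], yaw=[0, 0, 0, 0, 0])

```text
time_s: 32.9
position: [0.5513, 0.326, 0.119]
tool_rot: [[0.119, 0.993, 0.0], [0.993, -0.119, -0.0], [0.0, 0.0, -1.0]]
ft_force: [0.1, 0.5, -0.5]
grip_width: 0.0401
gripper_force: 0.0
```

jog_arm([
  [0, 0, 0.01],
  [0, 0, 0.03],
  [0, 0, 0.05],
  [0, 0, 0.05],
  [0.01, -0.05, 0.01],
], hand=[0.04, 0.04, 0.04, 0.04, 0.04], yaw=[0, 0, 0, 0, 0])

```text
time_s: 33.52
position: [0.5614, 0.2778, 0.2736]
tool_rot: [[0.114, 0.993, 0.007], [0.993, -0.114, 0.003], [0.003, 0.007, -1.0]]
ft_force: [0.4, -1.2, -0.4]
grip_width: 0.0401
gripper_force: 0.0
```

jog_arm([
  [0.01, -0.06, 0],
  [0.01, -0.06, 0],
  [0.01, -0.06, 0],
  [0, -0.03, 0],
  [0, 0, 0],
], hand=[0.0, 0.0, 0.0, 0.0, 0.0], yaw=[0, 0, 0, 0, 0])

```text
time_s: 34.15
position: [0.5914, 0.0641, 0.2697]
tool_rot: [[0.122, 0.993, 0.001], [0.993, -0.122, -0.0], [-0.0, 0.001, -1.0]]
ft_force: [-0.2, 1.4, 0.2]
grip_width: 0.0001
gripper_force: 0.0
```

```bash
python3 - <<'E'
from h import *
im=nest("top3")
for y in range(225,330,8): 
    g=im[y,90:205].max(1); e=np.flatnonzero(np.diff((g<60).astype(int)))+90; print(y,e.tolist())
E
```

```text
[0.5913 0.0655 0.2696]
63 -1 bb (184, 249, 7, 30) [186.1 265.7] [ 4.7 26.7] 175 [[0.5069, 0.258], [0.5058, 0.2511], [0.5046, 0.2437]]
430 -1 bb (96, 227, 81, 98) [137.2 273.9] [78.  95.7] 175 [[0.4917, 0.3575], [0.4909, 0.3484], [0.4901, 0.3385]]
106 4 bb (122, 247, 39, 39) [141.1 265.8] [37.1 38.8] 132 [[0.5081, 0.3499], [0.507, 0.341], [0.5058, 0.3313]]
121 -1 bb (186, 200, 24, 46) [196.8 222.8] [20.7 53.5] 5 [[0.595, 0.2369], [0.5918, 0.2306], [0.5884, 0.2237]]
225 [187]
233 [122, 169, 186]
241 [112, 160, 185]
249 [105, 132, 148, 167, 184, 185]
257 [100, 124, 156, 162, 184, 186]
265 [97, 122, 159, 164, 183, 188]
273 [96, 124, 158, 164, 184, 190]
281 [96, 131, 152, 162]
289 [97, 155, 170, 176]
297 [99, 125, 164, 172]
305 [104, 165, 174, 176]
313 [111, 152, 160, 173]
321 [124, 162]
329 []
```

jog_arm([
  [0, -0.05, 0],
  [0, -0.05, 0],
  [0, -0.03, 0],
  [0, 0, 0],
  [0, 0, 0],
], hand=[0.0, 0.0, 0.0, 0.0, 0.0], yaw=[0, 0, 0, 0, 0])

```text
time_s: 34.83
position: [0.5913, -0.0624, 0.2692]
tool_rot: [[0.117, 0.993, 0.0], [0.993, -0.117, 0.0], [0.0, 0.0, -1.0]]
ft_force: [-0.7, 0.3, -0.4]
grip_width: -0.0001
gripper_force: 0.0
```

```bash
python3 - <<'E'
from h import *
im=nest("top4")
for y in range(225,330,8): 
    g=im[y,90:205].max(1); e=np.flatnonzero(np.diff((g<60).astype(int)))+90; print(y,e.tolist())
g=cv2.cvtColor(im,cv2.COLOR_RGB2GRAY)[216:336,86:206]
for x in range(100,196,10):
    e=np.flatnonzero(np.diff((im[200:345,x].max(1)<60).astype(int)))+200; print("c",x,e.tolist())
E
```

```text
[ 0.5913 -0.0623  0.2692]
275 -1 bb (96, 227, 99, 98) [145.1 275.8] [95.1 98.9] 45 [[0.4876, 0.3413], [0.4869, 0.3326], [0.4862, 0.3231]]
163 0 bb (122, 251, 54, 55) [145.9 276.2] [53.9 55.4] 40 [[0.4868, 0.3396], [0.4862, 0.3309], [0.4855, 0.3214]]
106 0 bb (122, 247, 39, 39) [141.1 265.9] [37.2 39. ] 134 [[0.5079, 0.3499], [0.5068, 0.3409], [0.5056, 0.3312]]
189 0 bb (151, 237, 39, 79) [139.1 275.2] [82.  93.6] 88 [[0.4889, 0.3535], [0.4883, 0.3444], [0.4875, 0.3347]]
225 []
233 [122, 170]
241 [112, 160, 168, 180]
249 [105, 132, 148, 170, 178, 187]
257 [100, 124, 156, 162, 168, 176, 184, 190]
265 [97, 122, 159, 164, 172, 179, 187, 193]
273 [96, 124, 158, 164, 174, 180, 188, 194]
281 [96, 131, 152, 162, 173, 179, 187, 193]
289 [97, 155, 170, 177, 185, 191]
297 [100, 125, 164, 172, 181, 188]
305 [104, 165, 174, 183]
313 [111, 151, 160, 175]
321 [124, 162]
329 []
c 100 [258, 296]
c 110 [243, 311]
c 120 [234, 318]
c 130 [229, 250, 280, 295, 300, 322]
c 140 [227, 247, 284, 295, 304, 324]
c 150 [226, 249, 282, 293, 304, 324]
c 160 [228, 237, 240, 284, 300, 308, 313, 321]
c 170 [232, 242, 248, 259, 290, 300, 308, 316]
c 180 [240, 250, 270, 276, 299, 308]
c 190 [253, 293]
```

jog_arm([
  [-0.011, 0.052, 0],
  [-0.012, 0.057, 0],
  [-0.012, 0.057, 0],
  [-0.012, 0.057, 0],
  [-0.012, 0.057, 0],
], hand=[0.0, 0.0, 0.0, 0.0, 0.0], yaw=[0, 0, 0, 0, 0])

```text
time_s: 35.5
position: [0.531, 0.2192, 0.2693]
tool_rot: [[0.117, 0.993, 0.001], [0.993, -0.117, 0.0], [0.0, 0.0, -1.0]]
ft_force: [0.1, -0.5, 0.3]
grip_width: 0.0
gripper_force: 0.0
```

jog_arm([
  [-0.012, 0.057, 0],
  [-0.012, 0.057, 0],
  [0, 0, -0.04],
  [0, 0, -0.04],
  [0, 0, 0],
], hand=[0.0, 0.0, 0.0, 0.0, 0.0], yaw=[0, 0, 0, 0, 0])

```text
time_s: 36.12
position: [0.5064, 0.3308, 0.1868]
tool_rot: [[0.117, 0.993, -0.005], [0.993, -0.117, -0.002], [-0.003, -0.005, -1.0]]
ft_force: [-0.5, 0.1, 1.6]
grip_width: -0.0002
gripper_force: 0.0
```

```bash
python3 - <<'E'
from h import *
inner()
E
```

```text
140 [171, 412]
180 [151, 229, 247, 434]
220 [144, 207, 220, 270, 371, 443]
260 [149, 209, 216, 264, 382, 440]
[0.5064 0.3308 0.1868] [-0.49  0.08  1.56] 36.125
```

jog_arm([
  [0, 0, -0.04],
  [0, 0, -0.025],
  [0, 0, -0.015],
  [0, 0, -0.006],
  [0, 0, 0],
], hand=[0.0, 0.0, 0.0, 0.0, 0.0], yaw=[0, 0, 0, 0, 0])

```text
time_s: 36.8
position: [0.5086, 0.3302, 0.1038]
tool_rot: [[0.119, 0.993, 0.001], [0.993, -0.119, 0.0], [0.001, 0.001, -1.0]]
ft_force: [-0.5, 0.0, -0.3]
grip_width: -0.0001
gripper_force: 0.0
```

jog_arm([
  [-0.006, 0, 0],
  [-0.006, 0, 0],
  [-0.004, 0, 0],
  [-0.004, 0, 0],
  [0, 0, 0],
], hand=[0.0, 0.0, 0.0, 0.0, 0.0], yaw=[0, 0, 0, 0, 0])

```text
time_s: 37.42
position: [0.488, 0.33, 0.103]
tool_rot: [[0.119, 0.993, -0.0], [0.993, -0.119, -0.0], [-0.0, -0.0, -1.0]]
ft_force: [-0.6, 0.7, -0.6]
grip_width: -0.0001
gripper_force: 0.0
```

```bash
cat >> h.py <<'E'
def sm(z=.088):
    o,w=inner();m=w.max(2)<60
    for y in(200,220,240,260):
        e=np.flatnonzero(np.diff(m[y].astype(int))); b=[(a,c) for a,c in zip(e[:-1],e[1:]) if not m[y,(a+c)//2] and c-a>60]
        for a,c in b: print(y,(a,c),np.round(onz("wrist",[((a+c)/2,y)],z,o)[0],4))
    return o,w
E
python3 - <<'E'
from h import *
sm()
E
```

```text
140 [134, 504]
180 [113, 246, 287, 525]
220 [101, 207, 235, 536]
260 [99, 192, 210, 289, 447, 540]
[0.488 0.33  0.103] [-0.56  0.69 -0.58] 37.425
240 (np.int64(307), np.int64(426)) [0.5089 0.3569 0.088 ]
260 (np.int64(289), np.int64(447)) [0.5088 0.349  0.088 ]
```

jog_arm([
  [0, 0, -0.003],
  [-0.004, 0, 0],
  [-0.004, 0, 0],
  [-0.004, 0, 0],
  [-0.002, 0, 0],
], hand=[0.0, 0.0, 0.0, 0.0, 0.0], yaw=[0, 0, 0, 0, 0])

```text
time_s: 38.1
position: [0.4739, 0.33, 0.1001]
tool_rot: [[0.119, 0.993, 0.0], [0.993, -0.119, 0.0], [0.0, 0.0, -1.0]]
ft_force: [0.8, 0.4, -0.3]
grip_width: 0.0
gripper_force: 0.1
```

```bash
python3 - <<'E'
from h import *
sm()
E
```

```text
140 [161, 544]
180 [140, 273, 430, 563]
220 [128, 236, 270, 573]
260 [125, 222, 238, 320, 456, 574]
[0.4739 0.33   0.1001] [ 0.84  0.37 -0.28] 38.1
240 (np.int64(351), np.int64(419)) [0.5013 0.3569 0.088 ]
260 (np.int64(320), np.int64(456)) [0.5018 0.3491 0.088 ]
```

jog_arm([
  [-0.003, 0, 0],
  [-0.003, 0, 0],
  [-0.003, 0, 0],
  [-0.003, 0, 0],
  [0, 0, 0],
], hand=[0.0, 0.0, 0.0, 0.0, 0.0], yaw=[0, 0, 0, 0, 0])

```text
time_s: 38.78
position: [0.462, 0.33, 0.1]
tool_rot: [[0.119, 0.993, -0.0], [0.993, -0.119, -0.0], [-0.0, -0.0, -1.0]]
ft_force: [-0.1, -0.2, -0.2]
grip_width: -0.0
gripper_force: 0.0
```

```bash
python3 - <<'E'
from h import *
sm()
E
```

```text
140 [187, 575]
180 [167, 422, 464, 593]
220 [156, 346, 400, 474, 496, 601]
260 [152, 310, 453, 601]
[0.462 0.33  0.1  ] [-0.08 -0.24 -0.25] 38.775
240 (np.int64(320), np.int64(434)) [0.4865 0.3573 0.088 ]
260 (np.int64(310), np.int64(453)) [0.4875 0.3494 0.088 ]
```

jog_arm([
  [0.01, 0, 0],
  [0.01, 0, 0.005],
  [0, 0, 0.04],
  [0, 0, 0.06],
  [0, -0.04, 0.05],
], hand=[0.0, 0.0, 0.0, 0.0, 0.0], yaw=[0, 0, 0, 0, 0])

```text
time_s: 39.45
position: [0.4829, 0.2917, 0.2563]
tool_rot: [[0.116, 0.993, 0.002], [0.993, -0.116, 0.001], [0.001, 0.002, -1.0]]
ft_force: [0.8, 0.0, 0.8]
grip_width: 0.0
gripper_force: 0.0
```

jog_arm([
  [0.02, -0.06, 0],
  [0.02, -0.06, 0],
  [0.02, -0.06, 0],
  [0.02, -0.06, 0],
  [0, -0.06, 0],
], hand=[0.0, 0.0, 0.0, 0.0, 0.0], yaw=[0, 0, 0, 0, 0])

```text
time_s: 40.08
position: [0.5625, -0.0089, 0.2539]
tool_rot: [[0.119, 0.993, 0.001], [0.993, -0.119, -0.0], [-0.0, 0.001, -1.0]]
ft_force: [-0.2, 0.3, -0.1]
grip_width: 0.0001
gripper_force: 0.0
```

jog_arm([
  [0, -0.04, 0],
  [0, 0, 0],
  [0, 0, 0],
  [0, 0, 0],
  [0, 0, 0],
], hand=[0.0, 0.0, 0.0, 0.0, 0.0], yaw=[0, 0, 0, 0, 0])

```text
time_s: 40.7
position: [0.5614, -0.0453, 0.2539]
tool_rot: [[0.117, 0.993, 0.0], [0.993, -0.117, -0.0], [0.0, 0.0, -1.0]]
ft_force: [0.1, -0.7, -0.3]
grip_width: 0.0005
gripper_force: 0.0
```

```bash
python3 - <<'E'
from h import *
im=nest("top5")
# threshold-varied inner circle, predicted bounds of nested small/medium lips vs dark/bright gaps
for y in range(241,313,8): print(y,(np.flatnonzero(np.diff((im[y,90:205].max(1)<60).astype(int)))+90).tolist())
t=np.linspace(0,2*np.pi,72)[:,None]
for R,z in((.1,.066),(.078,.09),(.057,.114),(.037,.088),(.020,.072)):
    P=np.c_[.487+R*np.cos(t),.332+R*np.sin(t),z+0*t]; print(R,np.round(cv2.boundingRect(proj("top",P).astype(np.float32)),1))
# small inner floor: bright-edge ellipse at z=.072
m=cv2.Canny(cv2.cvtColor(im,cv2.COLOR_RGB2GRAY),10,25)[250:300,118:172];
cs,_=cv2.findContours(m,cv2.RETR_LIST,cv2.CHAIN_APPROX_NONE)
for c in cs:
    if len(c)>30: e=cv2.fitEllipse(c);print(len(c),np.round(np.add(e[0],(118,250)),1),np.round(e[1],1))
E
```

```text
[ 0.5613 -0.0454  0.2539]
275 -1 bb (96, 227, 99, 98) [145.1 275.8] [95.2 98.9] 45 [[0.4876, 0.3413], [0.4869, 0.3326], [0.4862, 0.3231]]
95 0 bb (121, 263, 40, 30) [140.4 277.5] [27.7 40.2] 110 [[0.4842, 0.3508], [0.4836, 0.3418], [0.483, 0.3321]]
154 0 bb (122, 246, 54, 49) [149.1 271.1] [45.7 52.7] 122 [[0.497, 0.3332], [0.4961, 0.3247], [0.4952, 0.3154]]
188 0 bb (152, 237, 38, 79) [138.5 275.4] [82.5 94.8] 87 [[0.4887, 0.3547], [0.488, 0.3456], [0.4872, 0.3358]]
241 [112, 160, 168, 180]
249 [105, 135, 157, 170, 178, 187]
257 [100, 123, 141, 150, 168, 176, 184, 191]
265 [97, 126, 144, 156, 172, 179, 187, 193]
273 [96, 121, 156, 161, 174, 180, 188, 194]
281 [96, 123, 159, 164, 173, 179, 187, 193]
289 [97, 132, 154, 166, 170, 177, 185, 191]
297 [99, 173, 181, 188]
305 [104, 165, 174, 183]
0.1 [ 94 225 102 102]
0.078 [100 235  81  82]
0.057 [105 245  61  61]
0.037 [121 256  39  39]
0.02 [133 265  22  21]
246 [139.7 277.3] [25.  38.2]
33 [161.4 260. ] [13.3 25.2]
174 [144.6 282. ] [41.2 61.9]
```

jog_arm([
  [-0.007, 0.05, 0],
  [-0.008, 0.055, 0],
  [-0.008, 0.055, 0],
  [-0.008, 0.055, 0],
  [-0.008, 0.055, 0],
], hand=[0.05, 0.05, 0.05, 0.05, 0.05], yaw=[0, 0, 0, 0, 0])

```text
time_s: 41.38
position: [0.5217, 0.2259, 0.2539]
tool_rot: [[0.118, 0.993, 0.0], [0.993, -0.118, 0.0], [0.0, 0.0, -1.0]]
ft_force: [1.4, -0.1, 0.8]
grip_width: 0.0496
gripper_force: 0.0
```

jog_arm([
  [-0.007, 0.055, 0],
  [-0.007, 0.05, 0],
  [0, 0, 0],
  [0, 0, 0],
  [0, 0, 0],
], hand=[0.05, 0.05, 0.05, 0.05, 0.05], yaw=[0, 0, 0, 0, 0])

```text
time_s: 42.0
position: [0.5086, 0.3279, 0.2539]
tool_rot: [[0.12, 0.993, 0.0], [0.993, -0.12, -0.0], [-0.0, 0.0, -1.0]]
ft_force: [1.1, -0.7, 0.2]
grip_width: 0.0498
gripper_force: 0.0
```

```bash
python3 - <<'E'
from h import *
o=env.observe();w=env.get_image("wrist");np.save("pics/w9.npy",w);print(np.round(o["position"],4))
m=(w.max(2)<60).astype(np.uint8)
for y in range(120,300,15): print(y,(np.flatnonzero(np.diff(m[y].astype(int)))).tolist())
# model prediction for lean state
s=np.array([.993,-.119,0]);yv=np.array([.119,.993,0]);z=np.array([0,0,1.]);k=np.deg2rad(42);t=np.linspace(0,2*np.pi,73)[:,None]
u=np.cos(k)*s+np.sin(k)*z;a=-np.sin(k)*s+np.cos(k)*z
K=np.array([.487,.332,.048])+.008*s
C0=K+.020*u
for R,h in((.057,.066),(.042,.040),(.037,.042)):
    q=wproj(C0+h*a+R*(np.cos(t)*u+np.sin(t)*yv),o);print(R,"left,right,top",np.round([q[:,0].min(),q[:,0].max(),q[:,1].min()]),"T",np.round(q[0]),"low",np.round(q[36]))
E
```

```text
[0.5086 0.3279 0.2539]
120 [214, 301, 313, 373]
135 [199, 345, 348, 388]
150 [189, 275, 311, 399]
165 [183, 290, 340, 405]
180 [178, 281, 285, 310, 353, 411]
195 [176, 260, 303, 323, 324, 332, 360, 413]
210 [176, 256, 313, 331, 333, 342, 363, 414]
225 [177, 256, 318, 335, 336, 342, 363, 413]
240 [181, 261, 321, 335, 360, 410]
255 [186, 269, 321, 333, 351, 405]
270 [195, 289, 308, 329, 337, 397]
285 [208, 385]
0.057 left,right,top [214. 319. 148.] T [319. 245.] low [215. 219.]
0.042 left,right,top [252. 328. 168.] T [328. 233.] low [252. 217.]
0.037 left,right,top [254. 321. 175.] T [321. 233.] low [254. 218.]
```

jog_arm([
  [0.002, 0.001, -0.035],
  [0, 0, -0.035],
  [0, 0, -0.025],
  [0, 0, -0.012],
  [0, 0, -0.004],
], hand=[0.03, 0.03, 0.03, 0.03, 0.03], yaw=[0, 0, 0, 0, 0])

```text
time_s: 42.68
position: [0.5106, 0.3294, 0.1428]
tool_rot: [[0.119, 0.993, 0.0], [0.993, -0.119, 0.0], [0.0, 0.0, -1.0]]
ft_force: [0.1, -0.2, -0.2]
grip_width: 0.0301
gripper_force: 0.0
```

jog_arm([
  [0, 0, 0],
  [0, 0, 0],
  [0, 0, 0],
  [0, 0, 0],
  [0.001, 0, 0],
], hand=[0.02, 0.014, 0.009, 0.009, 0.009], yaw=[0, 0, 0, 0, 0])

```text
time_s: 43.3
position: [0.5112, 0.3298, 0.1427]
tool_rot: [[0.119, 0.993, -0.0], [0.993, -0.119, -0.0], [-0.0, -0.0, -1.0]]
ft_force: [0.5, 0.6, -0.5]
grip_width: 0.0093
gripper_force: 4.7
```

```bash
python3 - <<'E'
from h import *
o,w=inner();print(o["grip_width"],o["gripper_force"])
E
```

```text
140 [129, 350, 358, 420]
180 [108, 251, 334, 443]
220 [99, 215, 267, 302, 368, 455]
260 [101, 204, 294, 337, 378, 456]
[0.5112 0.3298 0.1427] [ 0.51  0.55 -0.53] 43.3
0.009343145690142003 4.7293663764503435
```

jog_arm([
  [0.003, 0, 0],
  [0.003, -0.001, -0.001],
  [0.003, 0, -0.001],
  [0.003, 0, -0.001],
  [0.003, -0.001, -0.001],
], hand=[0.009, 0.009, 0.009, 0.009, 0.0095], yaw=[0, 0, 0, 0, 0])

```text
time_s: 43.98
position: [0.5265, 0.3278, 0.1387]
tool_rot: [[0.119, 0.993, -0.0], [0.993, -0.119, 0.0], [0.0, -0.0, -1.0]]
ft_force: [-0.9, 0.1, 0.8]
grip_width: 0.0094
gripper_force: 3.6
```

jog_arm([
  [0.003, 0, -0.001],
  [0.003, 0, -0.001],
  [0.003, 0, -0.001],
  [0.003, -0.001, -0.002],
  [0.003, 0, -0.002],
], hand=[0.0095, 0.01, 0.011, 0.012, 0.013], yaw=[0, 0, 0, 0, 0])

```text
time_s: 44.6
position: [0.5417, 0.3267, 0.1317]
tool_rot: [[0.119, 0.993, 0.0], [0.993, -0.119, 0.0], [0.0, 0.0, -1.0]]
ft_force: [0.7, 1.1, -0.0]
grip_width: 0.0133
gripper_force: 0.3
```

```bash
python3 - <<'E'
from h import *
o,w=inner();print(o["grip_width"],o["gripper_force"])
E
```

```text
140 [58, 277, 301, 361]
180 [38, 236, 268, 326, 341, 387]
220 [31, 188, 248, 292, 308, 352, 358, 401]
260 [32, 162, 291, 406]
[0.5417 0.3267 0.1317] [ 0.7   1.11 -0.05] 44.6
0.01331516142358599 0.3053614607441091
```

jog_arm([
  [0.001, 0, -0.002],
  [0.001, 0, -0.002],
  [0.001, 0, -0.002],
  [0.001, 0, -0.002],
  [0.001, 0, -0.001],
], hand=[0.014, 0.015, 0.016, 0.017, 0.018], yaw=[0, 0, 0, 0, 0])

```text
time_s: 45.28
position: [0.5463, 0.3268, 0.1226]
tool_rot: [[0.119, 0.993, -0.0], [0.993, -0.119, -0.0], [-0.0, -0.0, -1.0]]
ft_force: [-0.6, 0.9, -0.4]
grip_width: 0.0177
gripper_force: 0.0
```

jog_arm([
  [0, 0, -0.002],
  [0, 0, -0.002],
  [0, 0, -0.001],
  [0, 0, 0],
  [0, 0, 0],
], hand=[0.02, 0.022, 0.024, 0.026, 0.03], yaw=[0, 0, 0, 0, 0])

```text
time_s: 45.9
position: [0.5463, 0.3268, 0.1178]
tool_rot: [[0.119, 0.993, 0.0], [0.993, -0.119, 0.0], [0.0, 0.0, -1.0]]
ft_force: [-0.0, 0.6, 0.1]
grip_width: 0.0302
gripper_force: 0.0
```

jog_arm([
  [0, 0, 0.02],
  [0, 0, 0.04],
  [-0.02, 0.001, 0.015],
  [-0.02, 0.001, 0],
  [0, 0, 0],
], hand=[0.03, 0.03, 0.03, 0.02, 0.015], yaw=[0, 0, 0, 0, 0])

```text
time_s: 46.52
position: [0.5055, 0.329, 0.1933]
tool_rot: [[0.118, 0.993, 0.0], [0.993, -0.118, 0.0], [0.0, 0.0, -1.0]]
ft_force: [-0.1, 0.2, 0.4]
grip_width: 0.0148
gripper_force: 0.0
```

```bash
python3 - <<'E'
from h import *
o,w=sm();np.save("pics/w10.npy",w)
t=np.linspace(0,2*np.pi,72)[:,None]
m=(w.max(2)<60).astype(np.uint8);cs,h=cv2.findContours(m[:300],cv2.RETR_CCOMP,cv2.CHAIN_APPROX_NONE)
for c in cs:
    if len(c)>60: e=cv2.fitEllipse(c);print(len(c),cv2.boundingRect(c),np.round(e[0]),np.round(e[1]),np.round(onz("wrist",[e[0]],.088,o)[0],4))
for cx in(.487,.497,.507):
    q=wproj(np.c_[cx+.037*np.cos(t),.332+.037*np.sin(t),.088+0*t],o);print(cx,cv2.boundingRect(q.astype(np.float32)))
E
```

```text
140 [173, 412]
180 [154, 228, 244, 433]
220 [148, 209, 220, 267, 370, 441]
260 [154, 212, 218, 265, 377, 435]
[0.5055 0.329  0.1933] [-0.14  0.17  0.42] 46.525
200 (np.int64(283), np.int64(351)) [0.5071 0.3585 0.088 ]
220 (np.int64(267), np.int64(370)) [0.5065 0.3463 0.088 ]
240 (np.int64(262), np.int64(378)) [0.506  0.3337 0.088 ]
260 (np.int64(265), np.int64(377)) [0.5051 0.3208 0.088 ]
996 (148, 80, 294, 220) [291. 199.] [232. 297.] [0.4919 0.3608 0.088 ]
330 (207, 152, 102, 122) [376. 292.] [229. 362.] [0.5375 0.2954 0.088 ]
161 (280, 115, 81, 25) [319. 130.] [22. 77.] [0.5128 0.3984 0.088 ]
0.487 (229, 186, 121, 116)
0.497 (245, 184, 121, 116)
0.507 (261, 182, 122, 117)
```

jog_arm([
  [0, 0.003, -0.04],
  [0, 0, -0.03],
  [0, 0, -0.015],
  [0, 0, -0.008],
  [0, 0, 0],
], hand=[0.015, 0.015, 0.015, 0.015, 0.015], yaw=[0, 0, 0, 0, 0])

```text
time_s: 47.2
position: [0.5067, 0.3318, 0.1]
tool_rot: [[0.119, 0.993, 0.0], [0.993, -0.119, 0.0], [0.0, 0.0, -1.0]]
ft_force: [1.9, 0.3, 0.6]
grip_width: 0.0151
gripper_force: 0.0
```

jog_arm([
  [0, 0, 0],
  [0, 0, -0.001],
  [0, 0, -0.001],
  [0, 0, -0.001],
  [0, 0, -0.001],
], hand=[0.02, 0.025, 0.03, 0.035, 0.04], yaw=[0, 0, 0, 0, 0])

```text
time_s: 47.82
position: [0.5063, 0.3318, 0.0958]
tool_rot: [[0.119, 0.993, 0.0], [0.993, -0.119, 0.0], [0.0, 0.0, -1.0]]
ft_force: [-0.2, 0.6, 2.1]
grip_width: 0.0401
gripper_force: 1.3
```

jog_arm([
  [0, 0, -0.001],
  [0, 0, 0],
  [0, 0, 0],
  [0, 0, 0],
  [0, 0, 0],
], hand=[0.042, 0.044, 0.046, 0.048, 0.048], yaw=[0, 0, 0, 0, 0])

```text
time_s: 48.45
position: [0.5065, 0.332, 0.0954]
tool_rot: [[0.119, 0.993, 0.001], [0.993, -0.119, 0.001], [0.001, 0.001, -1.0]]
ft_force: [-1.3, 1.1, 5.3]
grip_width: 0.0416
gripper_force: 18.3
```

```bash
python3 - <<'E'
from h import *
o,w=sm();print(o["grip_width"],o["gripper_force"])
E
```

```text
140 [88, 459]
180 [64, 227, 326, 485]
220 [53, 171, 199, 500]
260 [50, 149, 165, 257, 391, 505]
[0.5065 0.332  0.0954] [-1.28  1.14  5.31] 48.45
260 (np.int64(257), np.int64(391)) [0.511  0.3554 0.088 ]
0.04160818151285833 18.307354265202463
```

jog_arm([
  [0, 0, 0],
  [-0.004, 0, 0],
  [-0.005, 0, 0],
  [-0.005, 0, 0],
  [-0.005, 0, 0],
], hand=[0.042, 0.042, 0.042, 0.042, 0.042], yaw=[0, 0, 0, 0, 0])

```text
time_s: 49.12
position: [0.4873, 0.3318, 0.095]
tool_rot: [[0.119, 0.993, 0.001], [0.993, -0.119, 0.0], [0.0, 0.001, -1.0]]
ft_force: [3.3, 0.3, 4.6]
grip_width: 0.0419
gripper_force: 18.4
```

```bash
python3 - <<'E'
from h import *
o,w=sm();print(o["grip_width"],o["gripper_force"])
E
```

```text
140 [129, 510]
180 [106, 256, 376, 533]
220 [93, 546]
260 [91, 257, 391, 549]
[0.4873 0.3318 0.095 ] [3.33 0.28 4.63] 49.125
260 (np.int64(257), np.int64(391)) [0.4917 0.3554 0.088 ]
0.04190063844402751 18.386189054003914
```

jog_arm([
  [0, 0, 0.001],
  [0, 0, 0.001],
  [0, 0, 0.002],
  [0, 0, 0.003],
  [0, 0, 0.004],
], hand=[0.038, 0.034, 0.03, 0.024, 0.018], yaw=[0, 0, 0, 0, 0])

```text
time_s: 49.8
position: [0.4872, 0.3318, 0.1059]
tool_rot: [[0.119, 0.993, -0.001], [0.993, -0.119, -0.0], [-0.0, -0.0, -1.0]]
ft_force: [-1.1, -1.2, -1.0]
grip_width: 0.0181
gripper_force: 0.0
```

jog_arm([
  [0, 0, 0.03],
  [0, 0, 0.06],
  [0, 0, 0.06],
  [0.02, -0.05, 0],
  [0.02, -0.06, 0],
], hand=[0.018, 0.018, 0.018, 0.018, 0.018], yaw=[0, 0, 0, 0, 0])

```text
time_s: 50.42
position: [0.5272, 0.2219, 0.2566]
tool_rot: [[0.116, 0.993, 0.002], [0.993, -0.116, 0.0], [0.001, 0.002, -1.0]]
ft_force: [0.6, 0.3, 0.4]
grip_width: 0.0181
gripper_force: 0.0
```

jog_arm([
  [0.01, -0.06, 0],
  [0, -0.06, 0],
  [0, -0.06, 0],
  [0, -0.06, 0],
  [0, -0.04, 0],
], hand=[0.018, 0.018, 0.018, 0.018, 0.018], yaw=[0, 0, 0, 0, 0])

```text
time_s: 51.05
position: [0.5367, -0.0599, 0.256]
tool_rot: [[0.12, 0.993, 0.0], [0.993, -0.12, -0.0], [-0.0, 0.0, -1.0]]
ft_force: [0.4, -0.2, -0.2]
grip_width: 0.0179
gripper_force: 0.0
```

```bash
python3 - <<'E'
from h import *
im=nest("top6")
for y in range(241,313,8): print(y,(np.flatnonzero(np.diff((im[y,90:205].max(1)<60).astype(int)))+90).tolist())
E
```

```text
[ 0.5369 -0.0634  0.2558]
275 -1 bb (96, 227, 99, 98) [145.1 275.8] [95.2 99. ] 46 [[0.4876, 0.3413], [0.4869, 0.3326], [0.4862, 0.3231]]
108 0 bb (122, 252, 39, 39) [141.2 271. ] [37.7 39.1] 41 [[0.4975, 0.3494], [0.4966, 0.3405], [0.4956, 0.3308]]
151 0 bb (129, 251, 47, 56) [145.7 276.3] [54.1 55.7] 44 [[0.4864, 0.3401], [0.4858, 0.3314], [0.4851, 0.3219]]
189 0 bb (153, 237, 37, 79) [137.5 276. ] [82.7 97. ] 84 [[0.4874, 0.3566], [0.4867, 0.3475], [0.486, 0.3377]]
241 [112, 160, 168, 180]
249 [105, 170, 178, 187]
257 [100, 129, 154, 162, 167, 176, 184, 191]
265 [97, 123, 159, 165, 172, 179, 187, 193]
273 [96, 122, 159, 165, 174, 180, 188, 194]
281 [96, 124, 156, 163, 174, 179, 187, 193]
289 [97, 135, 145, 158, 171, 177, 185, 191]
297 [99, 147, 164, 173, 181, 188]
305 [104, 142, 147, 166, 174, 183]
```

```bash
python3 - <<'E'
from h import *
im=env.get_image("scene");m=(im.max(2)<60).astype(np.uint8);m[:,:420]=0;m[:,545:]=0;m[:130]=0;m[240:]=0
cs,h=cv2.findContours(m,cv2.RETR_CCOMP,cv2.CHAIN_APPROX_NONE)
for c,hh in zip(cs,h[0]):
    if len(c)>40: e=cv2.fitEllipse(c);print(hh[3],cv2.boundingRect(c),np.round(e[0],1),np.round(e[1],1),round(e[2]),np.round(onz("scene",e[0],.088)[0],4))
t=np.linspace(0,2*np.pi,120)[:,None];y=np.array([0,1,0]);z=np.array([0,0,1.]);x=np.array([1.,0,0])
for d in(-12,-8,-4,0,4,8,12):
    k=np.deg2rad(d);u=np.cos(k)*x+np.sin(k)*z
    P=np.array([.4957,.3315,.088])+.0365*(np.cos(t)*u+np.sin(t)*y); out=[d]
    for n in("scene","top"):
        e=cv2.fitEllipse(proj(n,P).astype(np.float32));out+=[np.round(e[0],1).tolist(),np.round(e[1],1).tolist(),round(e[1][0]/e[1][1],3),round(e[2])]
    print(out)
E
```

```text
-1 (435, 149, 93, 72) [480.8 184.2] [68.5 93.1] 106 [0.5118 0.3123 0.088 ]
0 (482, 186, 27, 15) [496.6 194. ] [10.3 27.5] 69 [0.543 0.332 0.088]
0 (439, 172, 79, 46) [476.9 193.1] [42.5 74.3] 107 [0.5322 0.2945 0.088 ]
0 (451, 164, 25, 34) [461.5 180.5] [15.3 37.4] 149 [0.4938 0.278  0.088 ]
0 (466, 162, 39, 26) [485.2 174.4] [23.5 38.9] 108 [0.4886 0.3327 0.088 ]
[-12, [486.1, 177.2], [29.0, 36.7], 0.789, 117, [141.2, 271.2], [34.8, 39.3], 0.887, 53]
[-8, [486.1, 177.2], [27.8, 36.8], 0.754, 113, [141.2, 271.2], [35.6, 39.0], 0.913, 51]
[-4, [486.1, 177.3], [26.4, 36.9], 0.716, 110, [141.2, 271.1], [36.3, 38.7], 0.938, 48]
[0, [486.2, 177.3], [25.0, 37.0], 0.675, 107, [141.2, 271.1], [36.8, 38.2], 0.963, 46]
[4, [486.2, 177.3], [23.4, 37.1], 0.632, 104, [141.2, 271.0], [37.3, 37.8], 0.988, 48]
[8, [486.2, 177.3], [21.8, 37.2], 0.586, 101, [141.2, 271.0], [37.2, 37.7], 0.985, 122]
[12, [486.2, 177.3], [20.0, 37.2], 0.538, 99, [141.2, 270.9], [36.5, 38.1], 0.957, 123]
```

```bash
python3 - <<'E'
from h import *
t=np.linspace(0,2*np.pi,120)[:,None]
im=np.load("pics/scene0.npy");m=(im.max(2)<60).astype(np.uint8);m[:,:420]=0;m[:,545:]=0;m[:130]=0;m[240:]=0
cs,h=cv2.findContours(m,cv2.RETR_CCOMP,cv2.CHAIN_APPROX_NONE)
for c,hh in zip(cs,h[0]):
    if len(c)>40: print("start",hh[3],cv2.boundingRect(c))
P=np.c_[.487+.1*np.cos(t),.332+.1*np.sin(t),.066+0*t];print("model large lip",cv2.boundingRect(proj("scene",P).astype(np.float32)))
for n,f in(("t0","top0"),("t2","top2"),("t6","top6")):
    im=np.load(f"pics/{f}.npy")
    # bright spans down the columns through the nest
    for x in(160,166,172): print(n,x,(np.flatnonzero(np.diff((im[215:335,x].max(1)<60).astype(int)))+215).tolist())
E
```

```text
start -1 (435, 150, 93, 71)
start 0 (439, 161, 79, 57)
model large lip (433, 148, 98, 71)
t0 160 [228, 237, 313, 321]
t0 166 [230, 239, 310, 319]
t0 172 [233, 243, 307, 315]
t2 160 [228, 237, 240, 250, 300, 308, 313, 321]
t2 166 [230, 239, 244, 254, 295, 304, 310, 319]
t2 172 [233, 243, 250, 263, 286, 298, 307, 312]
t6 160 [228, 237, 240, 286, 300, 309, 313, 321]
t6 166 [230, 239, 244, 255, 296, 305, 310, 319]
t6 172 [233, 243, 250, 263, 287, 299, 307, 315]
```

```bash
python3 -c "
from rig import env
print(env.observe()['time_s']); print(env.close_job())"
```

```text
51.15
the job is handed in; nothing more can be done
None
```

I handed in the nest at 51.15 s with both lids hollow up and released; the top camera puts the medium lid within about 1 mm of the large one's centre and the small lid about 9–10 mm off the medium's (limit 15 mm), looking level in that view, but the hand-in returned no verdict.

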